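# Pack a box of salt bars to weight on the spring scale

### The job

Pack the wooden box on the spring scale to weight: take pink salt bars from the tray one at a time and push each into a free pocket, past its leaf spring and fully down on the box floor, until the needle comes to rest in the green band; leave the remaining bars down on the tray. Then shut the lid of the box flat and leave it standing on the scale with the needle still in the green. Push gently, so that the needle never swings into the red, and do not disturb the pepper mill, the tea tin and the glass.

Things in the scene. Friction and masses are not known exactly. Their poses are not given: they have to be found in the camera images.
- scale_needle (a joint): needle of the white dial on the front of the scale, rad, clockwise, 0 with an empty pan. Each newton on the pan turns it 0.25 (one bar about 0.34) and sinks the pan 1.7 mm. Green band 1.545 to 1.915; red overload zone from 3.75 (15 N); stop at 4.2. The box as found turns it 0.55 to 1.1, differing from box to box. Settles within 0.5 s
- scale: grey spring scale, 165 x 150 mm, round dial leaning out at its front (-x); origin under its centre on the counter. On top a rimmed steel pan, floor 96 mm above the counter when empty, guided upright on a spring of 0.6 N per mm, travel 28 mm
- box: light wooden box, 148 x 82 mm, loose in the pan rim (1.5 mm play); origin centre of underside, x to its back, z up. Along x: front board, three pockets, then a rock salt lump bedded fast, of unknown weight (all 0.23 to 0.45 kg). Floor 6 mm thick; sides (+y, -y) cut down to 13 mm so fingers pass beside a bar's ends; dividers 64 mm wide along y, 42 mm above the floor, front board 51 mm
- box_lid (a joint): hinge of the box lid, rad: 0 shut (lying flat on the front board), 1.5 to 1.62 at the start, stop at 1.65 (standing open at the back); stiff, stays where it is left (about 0.6 N at its free edge moves it)
- lid_hinge (a point): middle of the lid's hinge axis (along the box's y), at the back of the box, 60 mm above its underside
- lid_edge (a point): middle of the lid's free edge, on its outer (upper when shut) face; the flat lid is 6 mm thick, 80 mm wide, and this edge is 147 mm from the hinge axis
- pocket_1 (a point): front pocket: point on its floor over which a bar's underside centre is to be aimed; axes as the box's. 27 mm along x, 68 mm along y. A steel leaf spring leans into it from the top of its rear divider: after some 10 to 15 mm the bar must be pushed past it (3 to 7 N, friction differs) while the sprung pan gives way; a bar let go too high stays stuck there. Once home the leaf holds it about 2 mm nearer the front
- pocket_2 (a point): middle pocket: point on its floor over which a bar's underside centre is to be aimed; axes as the box's. 27 mm along x, 68 mm along y. A steel leaf spring leans into it from the top of its rear divider: after some 10 to 15 mm the bar must be pushed past it (3 to 7 N, friction differs) while the sprung pan gives way; a bar let go too high stays stuck there. Once home the leaf holds it about 2 mm nearer the front
- pocket_3 (a point): rear pocket: point on its floor over which a bar's underside centre is to be aimed; axes as the box's. 27 mm along x, 68 mm along y. A steel leaf spring leans into it from the top of its rear divider: after some 10 to 15 mm the bar must be pushed past it (3 to 7 N, friction differs) while the sprung pan gives way; a bar let go too high stays stuck there. Once home the leaf holds it about 2 mm nearer the front
- bar_1_center (a point): centre of a pink pressed salt bar, 20 (x) x 64 (y) x 50 mm (z, upright), 0.14 kg, all within 4 percent; it stands upright on the tray floor, 10 mm above the counter; to be gripped across its 64 mm (y) from above near the top
- bar_2_center (a point): centre of a pink pressed salt bar, 20 (x) x 64 (y) x 50 mm (z, upright), 0.14 kg, all within 4 percent; it stands upright on the tray floor, 10 mm above the counter; to be gripped across its 64 mm (y) from above near the top
- bar_3_center (a point): centre of a pink pressed salt bar, 20 (x) x 64 (y) x 50 mm (z, upright), 0.14 kg, all within 4 percent; it stands upright on the tray floor, 10 mm above the counter; to be gripped across its 64 mm (y) from above near the top
- bar_4_center (a point): centre of a pink pressed salt bar, 20 (x) x 64 (y) x 50 mm (z, upright), 0.14 kg, all within 4 percent; it stands upright on the tray floor, 10 mm above the counter; to be gripped across its 64 mm (y) from above near the top
- serving_tray: dark walnut tray, 208 x 371 mm, that holds the bars, fixed; origin under its centre; walls 26 mm high, small brass loops at the ends
- pepper_mill: dark wooden pepper mill, 58 mm across, 170 mm tall, loose; origin under its centre
- tea_tin: green tea tin with a yellow lid, 69 mm across, 89 mm tall, loose; origin under its centre
- teal_glass: teal tumbler, 68 mm across, 84 mm tall, loose; origin under its centre
There are look-alikes about, which are no part of the job. What is shaped like the part that bears bar_2_center but blue is not meant.

How it is judged:
By the outcome, as a careful person would: the job done as asked, in the order asked, and still so for the second after the job is handed in, with the robot touching nothing.
It also fails if it takes over 72 s, if anything falls off the work surface, if the arm or the gripper's body presses on something with over 40 N, if the wrist force passes 120 N, or if a joint passes its speed limit or range.

### The arm

A 7-joint arm with a two-finger parallel gripper is mounted at the origin on a cart in front of the work surface, level with it; the furniture and walls round the work are solid. World frame = base frame: x ahead of the robot, y to its left, z up, the work surface at z = 0. Lengths are in m, angles in rad, forces in N, time in s.
With the tool pointing down it reaches from about 0.425 to 0.925 m from the base axis. Payload 6.8 kg.
Tool frame: the origin (TCP) lies between the finger pads; the fingertips stand 17 mm ahead of it and the grasp point (between the pads) lies 2 mm behind it; z points along the fingers, y is the direction in which the jaws open and shut (so a half turn about z gives the same grasp; the last joint's range is limited). The gripper opens to 85 mm and grips with 20 to 120 N. Pads are 22 mm wide; open, the fingers measure 114 mm over their backs; the gripper's body (76 mm by 85 mm) begins 54 mm behind the grasp point. The pads swing forward as they close: fully open they stand 13 mm farther back than shut.
Start: joints at [-0.908, 0.477, 0.022, 1.555, -0.011, 1.109, -0.083], TCP at [0.47, 0.484, 0.248] pointing down, gripper open.
Joint ranges: [-2.96, 2.96], [-0.34, 2.1], [-1.41, 1.46], [0.24, 2.44], [-1.37, 4.51], [0.17, 1.92], [-2.96, 2.96]. Speed limits (rad/s): [2.39, 2.39, 3.14, 3.14, 3.14, 3.14, 3.14].

### API

Orientations are given as a unit quaternion [w, x, y, z].
In Python, from station import bot gives the robot as it stands. The module is installed in compiled form; this text tells all that it offers.
- The arm moves only by the tool carry_out, never from a script. Its argument "moves" is a list of rows, each a list of 3 entries, a list of its own where there are three numbers: the turn, a rotation vector about the tool's x, y, z in degrees, then the shift along the tool's x, y, z in cm, then the finger opening in cm, from 0 to 8.54. A call has 1 to 5 rows; each row is the pose to reach, as a shift and turn from the pose commanded when the call began, along the tool's axes at that moment; what a row does not reach only later rows make up. A row lasts 1/8 s, in which the tool goes at most 62.5 mm and 10.7 degrees, less where a joint would pass 70% of its speed; a pose out of reach is approached as far as the arm can. A call with a gripper value outside its range is refused whole. The fingers move at their own pace and stop on an object; "newtons" is the grip in N (left out, the last holds). Time passes only in rows, so rows that repeat a pose let the fingers close. It gives the time, the measured TCP pose, the force and the opening at its end, in the units of the state.
- bot.get_obs(): the state, without advancing time (a new reading comes with each control period).
- bot.read_camera(name): name is "scene" or "side" or "wrist"; returns the picture (480x640x3 uint8, red, green, blue); there is no depth.
- bot.camera_info(name): a dict with "vertical_fov" (degrees; the focal length in pixels is half the picture's height over the tangent of half this angle, whatever the lens; pixels are square), "cx", "cy" (the principal point, pixels), "position" and "attitude" of the camera in the world. Camera axes: x right, y up, looking along -z (the intrinsics and any distortion apply to the point x, -y, -z); pixel columns grow to the right and rows downward; lengths in m; the calibration is good to about 2 mm. The wrist camera is an equidistant fisheye: a pixel r from the principal point sees the ray r / f radians off the axis. A picture is of the moment at which its call begins: read the wrist's pose just before it. camera_info takes no time and is no camera call; for the wrist camera it gives the pose at the moment of the call.
- bot.hand_in(): hands the job in, once; it reports no verdict.
Trained networks look in the newest picture that a camera, given by its name, has taken for a name from the list of things; names that differ only in an ending like _2 or _b are one class to them, and where a whole thing is asked for, a point or a joint stands for the part that bears it (a point fixed in the world has none). Each returns a list of dicts, best first, with "score" (0 to 1); they miss things now and then, are a little off and sometimes report something else, mostly with a low value. They report only what shows in the picture. A call takes as long as a camera call. They do not tell look-alikes from the thing itself.
- bot.silhouettes(label, camera): "region" (480x640 bool, what is visible of it) and "location" ([column, row] in pixels, amid what is visible of it).
The state is a dict: "t": time; "q": joint angles; "joint_vel": joint speeds; "joint_torque": joint torques, N m; "eef_pos": TCP position; "tool_rot": TCP orientation; "contact_force": force on the tool from outside, world axes, zero at the start; "torque": the same for the moment, N m; "gripper_width": opening from 0.0 (shut) to 1.0 (fully open).
Only numpy, scipy, OpenCV 4.12 (cv2) and the standard library are available. Lean on these libraries where they do the work, as an engineer would, in place of code of your own. Each camera call takes 0.05 s, during which the arm holds its last target. There are 200 camera calls.

## Working session

There is one attempt and no reset: what is moved stays moved. The work goes in short steps, Python scripts to look and compute and a tool call to move; the robot and the scene stay as the last step left them, time stands still between calls to the robot, and variables do not carry over. Pictures are saved under pics/ and viewed, about 8 in all and at most 12, crops included, and the job is handed in when it is done.

Besides the shell and the picture viewer there is one more tool, called as name([rows], argument=value, ...), one row to a line, values as JSON. carry_out: Moves the arm, as the interface text tells. Its arguments: {"type":"object","properties":{"moves":{"type":"array"},"newtons":{"type":"number"}},"required":["moves"]}

```bash
mkdir -p pics; cat > h.py <<'E'
import numpy as np,cv2
from station import bot
from scipy.spatial.transform import Rotation as R
def rot(q): q=np.array(q); return R.from_quat([q[1],q[2],q[3],q[0]]).as_matrix()
def att(a):
    a=np.array(a); return a if a.shape==(3,3) else rot(a)
def ray(name,uv,info=None):
    i=info or bot.camera_info(name); f=240/np.tan(np.radians(i['vertical_fov'])/2)
    x=(uv[0]-i['cx'])/f; y=(uv[1]-i['cy'])/f
    if name=='wrist':
        r=np.hypot(x,y); s=np.sin(r)/r if r>1e-9 else 1; d=np.array([x*s,-y*s,-np.cos(r)])
    else: d=np.array([x,-y,-1.])
    return np.array(i['position']),att(i['attitude'])@d
def onz(name,uv,z,info=None):
    p,d=ray(name,uv,info); return p+d*(z-p[2])/d[2]
def proj(name,P,info=None):
    i=info or bot.camera_info(name); f=240/np.tan(np.radians(i['vertical_fov'])/2)
    c=att(i['attitude']).T@(np.array(P)-np.array(i['position'])); v=np.array([c[0],-c[1],-c[2]])
    if name=='wrist':
        r=np.hypot(v[0],v[1]); th=np.arctan2(r,v[2]); v=np.array([v[0]/r*th,v[1]/r*th,1])
    else: v=v/v[2]
    return np.array([i['cx']+f*v[0],i['cy']+f*v[1]])
def save(name,fn):
    im=bot.read_camera(name); cv2.imwrite('pics/'+fn,im[:,:,::-1]); return im
def tool(): 
    o=bot.get_obs(); return np.array(o['eef_pos']),rot(o['tool_rot']),o
E
python3 - <<'E'
from h import *
print(bot.get_obs())
ims=[]
for n in ['scene','side','wrist']:
    print(n,bot.camera_info(n)); save(n,n+'0.png')
E
```

```text
{'t': 0.0, 'q': array([-0.90806754,  0.47780082,  0.02236287,  1.55643253, -0.0115135 ,
        1.10929126, -0.08309108]), 'joint_vel': array([ 0.0007599 , -0.00146383,  0.00183628, -0.00028726,  0.00050302,
        0.00119352,  0.00082459]), 'joint_torque': array([-1.13976541e-03, -5.96451688e+01,  1.60739768e+00, -2.81216043e+01,
        1.24416160e-02,  9.19010898e-03,  2.90407127e-05]), 'eef_pos': array([0.46992598, 0.4837909 , 0.24733364]), 'tool_rot': array([-2.76734354e-04,  3.75941097e-01,  9.26643124e-01, -8.58246413e-04]), 'contact_force': array([0.63797474, 0.01394313, 0.32450654]), 'torque': array([ 0.0434356 , -0.03280111, -0.01004991]), 'gripper_width': 0.9998017172665757}
scene {'vertical_fov': 52.89598790675987, 'cx': 329.3772923870168, 'cy': 234.74296607660457, 'position': array([-0.30172546, -0.13787731,  0.93796354]), 'attitude': array([ 0.72313278,  0.29990686, -0.24291647, -0.57282322])}
side {'vertical_fov': 42.09625446484471, 'cx': 322.55470250781445, 'cy': 240.83799866953154, 'position': array([-0.32798112,  0.38583594,  1.46345281]), 'attitude': array([-0.54623928, -0.16181202,  0.23619453,  0.78717957])}
wrist {'vertical_fov': 65.70646984690485, 'cx': 320.5168628831666, 'cy': 237.8123191998895, 'position': array([0.4201368 , 0.53240162, 0.3725798 ]), 'attitude': array([ 0.9118838 , -0.12735915, -0.05348984,  0.3865054 ])}
```

View pics/scene0.png

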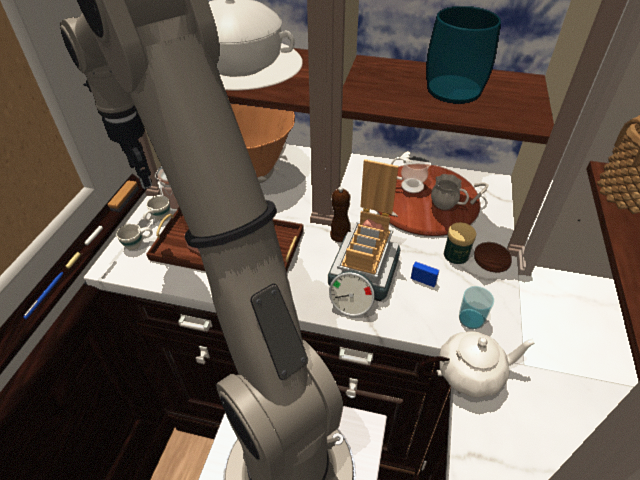

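View pics/side0.png

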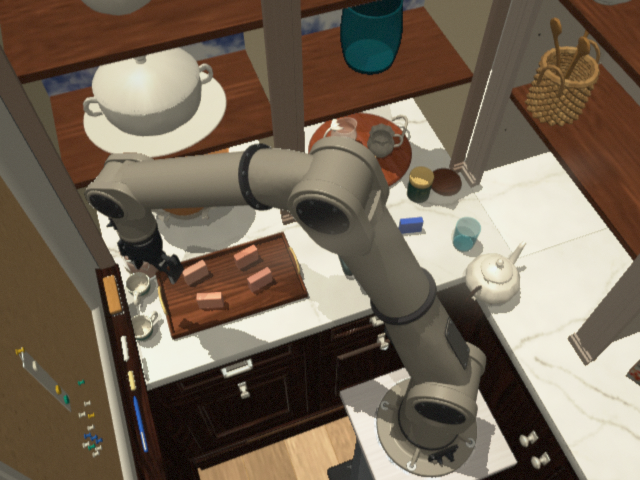

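Scene: scale with the box at ~(367,255), dial at ~(352,295), lid standing open at (378,195), pepper mill (340,215), tin (460,243), glass (476,306), blue decoy (425,273). Side: four pink bars on the tray at (195,273), (247,258), (260,280), (209,300).

```bash
cat >> h.py <<'E'
from scipy.optimize import minimize
def cub(x,y,yaw,z0,lx,ly,lz):
    c,s=np.cos(yaw),np.sin(yaw)
    return np.array([[x+c*a*lx/2-s*b*ly/2,y+s*a*lx/2+c*b*ly/2,z0+k*lz] for a in(-1,1) for b in(-1,1) for k in(0,1)])
def fit(name,mask,info,x,y,yaws,z0,dims):
    best=None; u=4
    ys,xs=np.where(mask); x0,x1,y0,y1=xs.min()-25,xs.max()+25,ys.min()-25,ys.max()+25
    big=cv2.resize(mask[max(y0,0):y1,max(x0,0):x1].astype(np.uint8),None,fx=u,fy=u,interpolation=cv2.INTER_LINEAR)
    off=np.array([max(x0,0),max(y0,0)])
    def cost(p):
        P=cub(p[0]/1e2,p[1]/1e2,p[2],z0,*dims); uv=np.array([proj(name,q,info) for q in P])
        pts=((uv-off+.5)*u-.5)
        h=cv2.convexHull((pts*16).astype(np.int32)); m=np.zeros_like(big); cv2.fillConvexPoly(m,h,1,shift=4)
        return 1-(m&big).sum()/max(1,(m|big).sum())
    for w in yaws:
        r=minimize(cost,[x*1e2,y*1e2,w],method='Nelder-Mead',options=dict(initial_simplex=[[x*1e2,y*1e2,w],[x*1e2+1,y*1e2,w],[x*1e2,y*1e2+1,w],[x*1e2,y*1e2,w+.3]],xatol=1e-3,fatol=1e-4))
        if best is None or r.fun<best.fun: best=r
    return best.x[0]/1e2,best.x[1]/1e2,best.x[2],1-best.fun
E
python3 - <<'E'
from h import *
for n in ['side','scene']:
    im=bot.read_camera(n); info=bot.camera_info(n)
    for lab in ['bar_1_center','box','box_lid','scale','scale_needle','pepper_mill','tea_tin','teal_glass','serving_tray']:
        for s in bot.silhouettes(lab,n)[:6]:
            if s['score']<.3: continue
            m=s['region']; c=im[m].mean(0).astype(int); zc={'bar_1_center':.035,'pepper_mill':.08,'tea_tin':.045,'teal_glass':.042,'serving_tray':.01,'scale':.05}.get(lab,.12)
            g=onz(n,s['location'],zc,info)
            out=''
            if lab=='bar_1_center': out=np.round(fit(n,m,info,g[0],g[1],[-.8,0,.8,1.6],.01,(.02,.064,.05)),4)
            print(n,lab,round(s['score'],2),np.round(s['location']),m.sum(),c,np.round(g[:2],3),out)
            np.save(f'pics/{n}_{lab}.npy',m)
E
```

```text
side bar_1_center 0.89 [210. 300.] 369 [166 118  91] [0.48  0.388] [ 0.4809  0.3884 -0.2812  0.8435]
side scale 0.7 [344. 268.] 96 [74 79 72] [0.441 0.034] 
side tea_tin 0.55 [420. 185.] 758 [105  95  62] [ 0.623 -0.278] 
side tea_tin 0.32 [348. 268.] 121 [79 82 74] [0.439 0.022] 
side teal_glass 0.69 [465. 232.] 703 [120 145 136] [ 0.435 -0.325] 
side teal_glass 0.38 [208. 302.] 379 [166 117  90] [0.472 0.394] 
side serving_tray 0.97 [230. 287.] 8084 [99 62 41] [0.511 0.329] 
side serving_tray 0.38 [418. 186.] 803 [106  96  64] [ 0.647 -0.287] 
scene bar_1_center 0.72 [372. 218.] 3699 [128  96  63] [ 0.686 -0.038] [ 0.5307 -0.0431  0.397   0.139 ]
scene bar_1_center 0.42 [193. 245.] 31 [107  67  53] [0.471 0.398] [ 0.4887  0.4122 -0.9506  0.1119]
scene box 0.74 [372. 218.] 3707 [127  96  62] [ 0.592 -0.047] 
scene box_lid 0.85 [380. 185.] 1651 [116  84  51] [ 0.725 -0.046] 
scene scale 0.91 [358. 280.] 3144 [140 135 123] [ 0.443 -0.044] 
scene pepper_mill 0.67 [337. 215.] 881 [50 32 21] [0.624 0.049] 
scene tea_tin 0.78 [457. 240.] 991 [88 78 50] [ 0.639 -0.27 ] 
scene teal_glass 0.86 [476. 308.] 1177 [111 140 137] [ 0.432 -0.321] 
scene serving_tray 0.64 [182. 243.] 2543 [83 47 31] [0.495 0.446]
```

```bash
python3 - <<'E'
import cv2
im=cv2.imread('pics/scene0.png'); a=cv2.resize(im[150:330,300:420],None,fx=4,fy=4,interpolation=cv2.INTER_CUBIC)[:600*2]
cv2.imwrite('pics/c1.png',cv2.resize(im[150:325,300:420],None,fx=3.4,fy=3.4,interpolation=cv2.INTER_CUBIC))
E
```

```text
(no output)
```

View pics/c1.png

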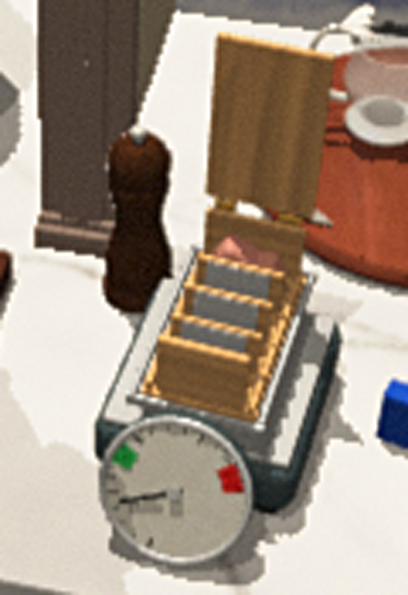

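The dial reads roughly 1.0 rad by angle (green patch about 40° clockwise of the needle), so two bars are likely. Next I fit the bars by colour, with a look at the wrist picture.

```bash
python3 - <<'E'
from h import *
for n in ['side','wrist']:
    im=cv2.imread(f'pics/{n}0.png')[:,:,::-1].astype(int); info=bot.camera_info(n)
    r,g,b=im[...,0],im[...,1],im[...,2]
    hsv=cv2.cvtColor(im.astype(np.uint8),cv2.COLOR_RGB2HSV)
    m=((r>115)&(r-g>25)&(r-g<75)&(g-b<45)&(b>65)).astype(np.uint8) 
    m=cv2.morphologyEx(m,cv2.MORPH_CLOSE,np.ones((3,3)))
    k,l,st,ce=cv2.connectedComponentsWithStats(m)
    for i in range(1,k):
        if st[i,4]<120: continue
        q=onz(n,ce[i],.04,info); mm=l==i
        f=fit(n,mm,info,q[0],q[1],[-.8,0,.8,1.6],.01,(.02,.064,.05)) if .3<q[0]<.75 and .1<q[1]<.65 else ''
        print(n,np.round(ce[i]),st[i,4],np.round(q[:2],3),np.round(f,4) if f else '')
    print([ (np.round(s['location']),round(s['score'],2),s['region'].sum()) for s in []])
t,Rm,o=tool(); print(Rm)
E
```

```text
side [343. 127.] 376 [ 0.919 -0.154] 
side [193. 268.] 188 [0.584 0.405] [0.5865 0.4048 0.5612 0.4447]
side [259. 275.] 192 [0.503 0.249] [0.5025 0.2489 0.5154 0.4709]
side [208. 296.] 206 [0.489 0.389] [0.4894 0.3889 2.522  0.4791]
side [331. 428.] 211 [0.06  0.214] 
side [346. 451.] 165 [0.001 0.201] 
side [254. 466.] 2290 [0.042 0.403] 
[]
wrist [125.  59.] 29036 [0.227 0.456] 
wrist [115. 224.] 247 [0.331 0.326] [ 0.3469  0.357  -0.438   0.2533]
wrist [260. 288.] 1521 [0.484 0.388] [ 0.481   0.3892 -0.2208  0.6511]
wrist [519. 308.] 144 [0.7   0.569] [ 0.7294  0.5698 -1.4755  0.1106]
wrist [338. 343.] 1110 [0.583 0.401] [0.5787 0.4032 0.359  0.505 ]
[]
[[-7.17362741e-01  6.96699862e-01 -2.53644943e-05]
 [ 6.96699861e-01  7.17362741e-01  2.02000166e-05]
 [ 3.22688920e-05 -3.18070039e-06 -9.99999999e-01]]
```

View pics/wrist0.png

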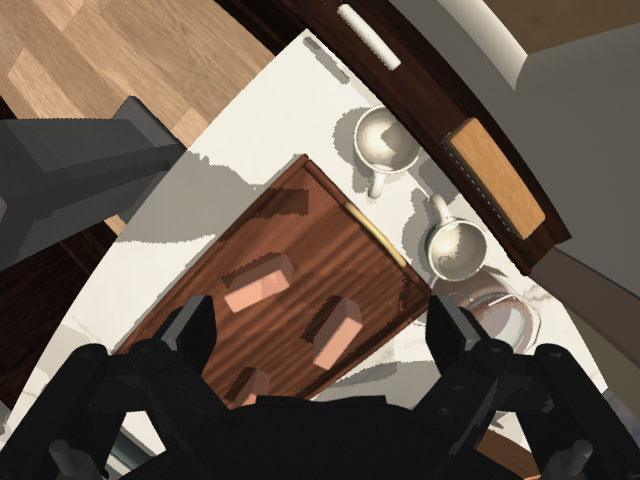

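```bash
python3 - <<'E'
from h import *
n='wrist'
im=bot.read_camera(n); info=bot.camera_info(n)
for s in bot.silhouettes('bar_1_center',n):
    if s['score']<.2: continue
    m=s['region']; q=onz(n,s['location'],.035,info)
    print(round(s['score'],2),np.round(s['location']),m.sum(),im[m].mean(0).astype(int),np.round(fit(n,m,info,q[0],q[1],[-.8,0,.8,1.6],.01,(.02,.064,.05)),4))
p,d=ray(n,(320,240),info); print(p,d)
# box rough fit from scene points
pts={(-.074,-.035,.057):(250,358),(-.074,.035,.057):(162,340)}
i=bot.camera_info('scene')
for z in (.140,.146,.152):
    A=[onz('scene',(300+u/3.4,150+v/3.4),z,i)[:2] for u,v in [(162,340),(250,356),(172,320),(262,336),(185,290),(272,304),(198,256),(283,273)]]
    print(z,np.round(A,4).tolist())
# lid hinge line & top edge in vertical plane check
E
```

```text
0.78 [258. 284.] 2072 [179 126 103] [ 0.4793  0.3894 -0.2419  0.8905]
0.66 [257. 390.] 844 [108  70  56] [0.5711 0.2697 0.2763 0.5566]
[0.42035402 0.53262445 0.37347497] [ 0.20011088 -0.19462703 -0.96024786]
0.14 [[0.4495, -0.013], [0.4487, -0.0729], [0.4694, -0.0158], [0.4688, -0.0778], [0.5, -0.0189], [0.5005, -0.0797], [0.5358, -0.0214], [0.5327, -0.0825]]
0.146 [[0.4438, -0.0139], [0.4431, -0.0734], [0.4637, -0.0168], [0.463, -0.0782], [0.494, -0.0198], [0.4945, -0.0801], [0.5295, -0.0223], [0.5264, -0.0829]]
0.152 [[0.4382, -0.0149], [0.4374, -0.0739], [0.4579, -0.0177], [0.4572, -0.0787], [0.488, -0.0207], [0.4885, -0.0806], [0.5232, -0.0231], [0.5201, -0.0833]]
```

carry_out([
  [[0,0,-10],[-2.4,-2,2],8.5],
  [[0,0,-20],[-4.9,-4,6],8.5],
  [[0,0,-30],[-7.3,-6.1,10],8.5],
  [[0,0,-30],[-7.3,-6.1,11.7],8.5],
  [[0,0,-30],[-7.3,-6.1,11.7],8.5],
], newtons=60)

```text
t: 1.88
eef_pos: [0.4796, 0.3899, 0.1305]
tool_rot: [-0.001, 0.124, 0.992, -0.0]
contact_force: [0.3, 1.3, -0.0]
gripper_width: 0.992
```

```bash
cat >> h.py <<'E'
def bars(n='wrist'):
    im=bot.read_camera(n); info=bot.camera_info(n); t,Rm,o=tool(); L=[]
    for s in bot.silhouettes('bar_1_center',n):
        if s['score']<.2: continue
        m=s['region']; q=onz(n,s['location'],.035,info); f=fit(n,m,info,q[0],q[1],[-.8,0,.8,1.6],.01,(.02,.064,.05))
        d=Rm.T@(np.array([f[0],f[1],.048])-t); byaw=f[2]
        w=np.arctan2(Rm[1,1],Rm[0,1])-np.pi/2; turn=-np.degrees((byaw-w+np.pi/2)%np.pi-np.pi/2)
        print(round(s['score'],2),np.round(s['location']),m.sum(),im[m].mean(0).astype(int),np.round(f,4),'tool shift cm',np.round(d*100,2),'turn',round(turn,1))
    return im
E
python3 -c "
from h import *
print(tool()[0]);im=bars();cv2.imwrite('pics/w1.png',im[:,:,::-1])"
```

```text
[0.47962465 0.38993098 0.13048562]
0.62 [323. 251.] 5477 [169 127 104] [ 0.4799  0.3915 -0.2928  0.9139] tool shift cm [0.03 0.02 8.37] turn 2.6
```

View pics/w1.png

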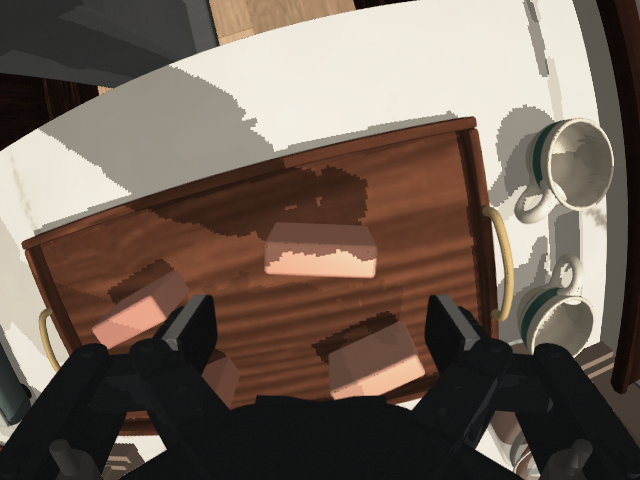

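carry_out([
  [[0,0,2],[0,0,4.5],8.5],
  [[0,0,2],[0,0,8.3],8.5],
  [[0,0,2],[0,0,8.3],8.5],
  [[0,0,2],[0,0,8.3],5.5],
  [[0,0,2],[0,0,8.3],5.5],
], newtons=60)

```text
t: 2.6
eef_pos: [0.4816, 0.3912, 0.051]
tool_rot: [0.001, 0.141, 0.99, 0.002]
contact_force: [-0.3, 2.0, 5.3]
gripper_width: 0.731
```

carry_out([
  [[0,0,0],[0,0,0],5.5],
  [[0,0,0],[0,0,0],5.5],
  [[0,0,0],[0,0,-6],5.5],
  [[0,0,0],[0,0,-12],5.5],
  [[0,0,0],[0,0,-18],5.5],
])

```text
t: 3.22
eef_pos: [0.4801, 0.3896, 0.2313]
tool_rot: [0.0, 0.141, 0.99, 0.001]
contact_force: [1.0, 0.7, -1.7]
gripper_width: 0.732
```

carry_out([
  [[0,0,0],[-2,-5.1,-1],5.5],
  [[0,0,0],[-4,-10.3,-2],5.5],
  [[0,0,0],[-6,-15.4,-3],5.5],
  [[0,0,0],[-8,-20.6,-4],5.5],
  [[0,0,0],[-10.1,-25.7,-4.5],5.5],
])

```text
t: 3.85
eef_pos: [0.5058, 0.1129, 0.2751]
tool_rot: [0.001, 0.141, 0.99, 0.001]
contact_force: [1.6, -0.7, -1.6]
gripper_width: 0.733
```

carry_out([
  [[0,0,-6],[-2,-5.1,-1],5.5],
  [[0,0,-13],[-4,-10.3,-2],5.5],
  [[0,0,-13],[-6,-15.4,-2.5],5.5],
  [[0,0,-13],[-6,-15.4,-2.5],5.5],
  [[0,0,-13],[-6,-15.4,-2.5],5.5],
])

```text
t: 4.47
eef_pos: [0.5202, -0.0494, 0.2989]
tool_rot: [0.0, 0.028, 1.0, 0.0]
contact_force: [-0.3, 0.6, -0.9]
gripper_width: 0.735
```

```bash
python3 -c "
from h import *
import pickle
t,Rm,o=tool();print(t,Rm,o['gripper_width'],o['contact_force'])
info=bot.camera_info('wrist');save('wrist','w2.png');pickle.dump((info,t,Rm),open('w2.pkl','wb'))
print(proj('wrist',t,info),info['position'])
for l in ['box','box_lid']:
  print(l,[(round(s['score'],2),np.round(s['location']),s['region'].sum()) for s in bot.silhouettes(l,'wrist')])
save('scene','s2.png')"
```

```text
[ 0.52024409 -0.04937447  0.29887607] [[-9.98469661e-01  5.52952648e-02  8.76793263e-04]
 [ 5.52960126e-02  9.98469641e-01  8.52819826e-04]
 [-8.28294556e-04  8.99997894e-04 -9.99999252e-01]] 0.7353620097126945 [-0.28724928  0.615651   -0.88134926]
[319.74996974 323.13207264] [ 0.45074969 -0.04547592  0.42396761]
box [(0.83, array([315., 223.]), np.int64(19321))]
box_lid [(0.62, array([311., 377.]), np.int64(6543)), (0.4, array([320., 220.]), np.int64(19399))]
```

View pics/w2.png

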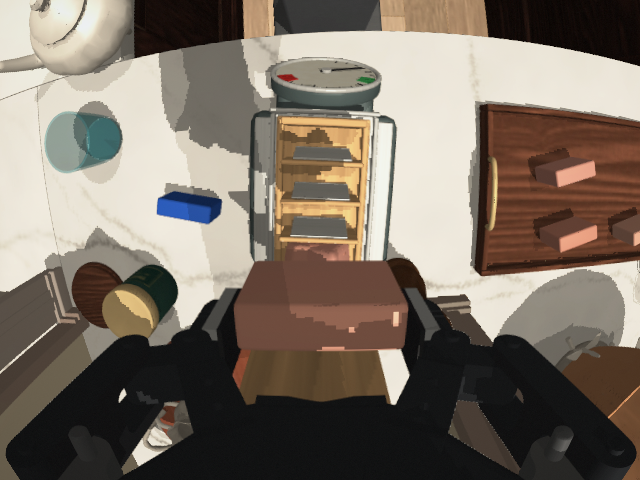

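The box is well seen: front board at row ~118, dividers at rows ~162, 202, 238, columns 280–368. One zoomed crop next.

```bash
python3 - <<'E'
import cv2,pickle
im=cv2.imread('pics/w2.png'); a=im[52:264,235:405]
cv2.imwrite('pics/c2.png',cv2.resize(a,None,fx=2.8,fy=2.8,interpolation=cv2.INTER_CUBIC))
E
```

```text
(no output)
```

View pics/c2.png

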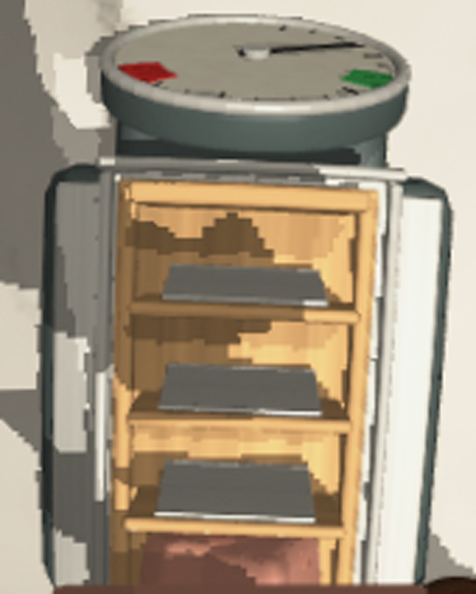

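```bash
python3 - <<'E'
from h import *
import pickle
info,t,Rm=pickle.load(open('w2.pkl','rb'))
zb=.089
for nm,a,b,h in [('FBfront',(120,184),(378,193),.057),('FBrear',(131,205),(362,213),.057),('d1',(130,313),(361,319),.048),('d2',(128,418),(352,425),.048),('d3',(125,524),(345,530),.048)]:
    A,B=[onz('wrist',(235+u/2.8,52+v/2.8),zb+h,info) for u,v in (a,b)]
    d=A-B; w=np.arctan2(-(A-B)[0],(A-B)[1]); w=(w+np.pi/2)%np.pi-np.pi/2
    print(nm,np.round((A+B)[:2]/2,4),'len',round(np.hypot(*d[:2]),4),'yaw',round(w,3))
E
```

```text
FBfront [ 0.4392 -0.042 ] len 0.0682 yaw -0.087
FBrear [ 0.4447 -0.043 ] len 0.0611 yaw -0.087
d1 [ 0.4741 -0.0447] len 0.0638 yaw -0.079
d2 [ 0.5038 -0.0478] len 0.063 yaw -0.086
d3 [ 0.5346 -0.0509] len 0.0635 yaw -0.082
```

```bash
python3 - <<'E'
from h import *
info=bot.camera_info('wrist'); im=bot.read_camera('wrist'); t,Rm,o=tool()
for s in bot.silhouettes('bar_1_center','wrist')[:5]:
    m=s['region']; 
    print(round(s['score'],2),np.round(s['location']),m.sum(), np.where(m)[1].min(),np.where(m)[1].max(),np.where(m)[0].min(),np.where(m)[0].max())
    if s['location'][1]>250 and m.sum()>6000:
        f=fit('wrist',m,info,t[0],t[1],[-.06],t[2]-.0405,(.02,.064,.05)); print(np.round(f,4), 'bar rel TCP in tool',np.round(Rm.T@(np.array([f[0],f[1],t[2]])-t),4))
E
```

```text
0.91 [320. 307.] 14532 234 407 260 351
[ 0.5186 -0.0482 -0.0332  0.9265] bar rel TCP in tool [0.0018 0.0003 0.    ]
0.66 [318. 223.] 19575 238 387 116 403
```

carry_out([
  [[0,0,1.9],[3,0.1,2],5.5],
  [[0,0,1.9],[6.1,0.2,4],5.5],
  [[0,0,1.9],[6.1,0.2,9],5.5],
  [[0,0,1.9],[6.1,0.2,10.0],5.5],
  [[0,0,1.9],[6.1,0.2,10.0],5.5],
])

```text
t: 5.4
eef_pos: [0.46, -0.0444, 0.1986]
tool_rot: [-0.0, 0.044, 0.999, -0.0]
contact_force: [1.1, 0.1, -1.7]
gripper_width: 0.735
```

```bash
python3 - <<'E'
from h import *
import pickle
t,Rm,o=tool();print(t,o['contact_force'],np.arctan2(Rm[1,1],Rm[0,1])-np.pi/2)
info=bot.camera_info('wrist'); a=save('wrist','w3.png'); s=save('scene','s3.png');pickle.dump((info,t,Rm),open('w3.pkl','wb'))
A=cv2.resize(a[80:480,180:460],None,fx=1.4,fy=1.4); B=cv2.resize(s[180:330,320:420],None,fx=3.73,fy=3.73,interpolation=cv2.INTER_CUBIC)[:560]
cv2.imwrite('pics/c3.png',np.hstack([A,B])[:,:,::-1])
E
```

```text
[ 0.45997837 -0.04437512  0.19855474] [ 1.09747428  0.07607302 -1.70392164] -0.08795611593547648
```

View pics/c3.png

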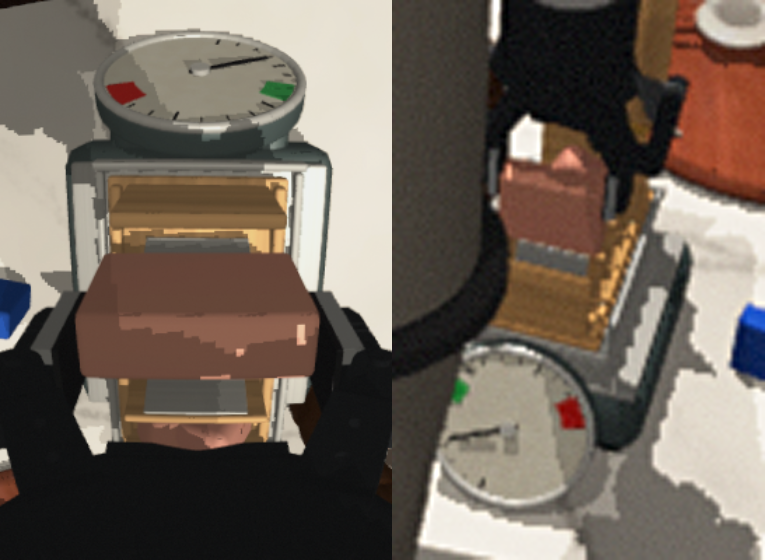

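```bash
python3 - <<'E'
from h import *
import pickle
info,t,Rm=pickle.load(open('w3.pkl','rb'))
def w(bx,by,bz,c=(.4588,-.0433),y=-.088,z=.089): 
    return np.array([c[0]+np.cos(y)*bx-np.sin(y)*by,c[1]+np.sin(y)*bx+np.cos(y)*by,z+bz])
def show(n,P): p=proj('wrist',P,info); print(n,np.round((p-[180,80])*1.4,1))
for s in(-1,1):
    show('FB rear top',w(-.0135,s*.032,.057)); show('FB front top',w(-.0195,s*.032,.057)); show('FB front bottom',w(-.0195,s*.041,.0)); show('d1 top front',w(.0135,s*.032,.048)); show('d2',w(.0435,s*.032,.048))
for s in(-1,1):
    for z in (0,.05):
        P=t+Rm@np.array([.001+.01,s*.032,.0405-z]); show('bar front z%g'%z,P)
        P=t+Rm@np.array([.001-.01,s*.032,.0405-z]); show('bar rear z%g'%z,P)
E
```

```text
FB rear top [109.9 231.9]
FB front top [109.2 215.8]
FB front bottom [110.  183.4]
d1 top front [117.1 290.7]
d2 [121.3 356.2]
FB rear top [287.3 232.1]
FB front top [288.1 216.1]
FB front bottom [286.4 183.8]
d1 top front [279.6 290.9]
d2 [275.  356.3]
bar front z0 [102.1 252.7]
bar rear z0 [105.5 305.8]
bar front z0.05 [ 69. 318.]
bar rear z0.05 [ 76.5 383.8]
bar front z0 [289.7 253. ]
bar rear z0 [286.2 306.1]
bar front z0.05 [322.3 318.4]
bar rear z0.05 [314.7 384.2]
```

carry_out([
  [[0,0,0],[0,-0.05,1.0],5.5],
  [[0,0,0],[0,-0.05,2.0],5.5],
  [[0,0,0],[0,-0.05,2.7],5.5],
  [[0,0,0],[0,-0.05,3.2],5.5],
  [[0,0,0],[0,-0.05,3.4],5.5],
])

```text
t: 6.12
eef_pos: [0.4586, -0.0451, 0.1637]
tool_rot: [-0.001, 0.044, 0.999, -0.0]
contact_force: [-3.0, -0.1, 1.4]
gripper_width: 0.73
```

carry_out([
  [[0,0,0],[0,0,0.4],5.5],
  [[0,0,0],[0,0,0.8],5.5],
  [[0,0,0],[0,0,1.2],5.5],
  [[0,0,0],[0,0,1.6],5.5],
  [[0,0,0],[0,0,1.6],5.5],
])

```text
t: 6.75
eef_pos: [0.4593, -0.0451, 0.148]
tool_rot: [-0.0, 0.044, 0.999, -0.0]
contact_force: [-3.7, 0.8, 1.3]
gripper_width: 0.737
```

carry_out([
  [[0,0,0],[0,0,0.4],5.5],
  [[0,0,0],[0,0,0.8],5.5],
  [[0,0,0],[0,0,1.2],5.5],
  [[0,0,0],[0,0,1.5],5.5],
  [[0,0,0],[0,0,1.5],5.5],
])

```text
t: 7.38
eef_pos: [0.4597, -0.0451, 0.1333]
tool_rot: [0.0, 0.044, 0.999, 0.0]
contact_force: [-5.3, 1.0, 5.5]
gripper_width: 0.733
```

```bash
python3 -c "
from h import *
t,R_,o=tool();print(t,o['contact_force'])"
```

```text
[ 0.45969705 -0.04507228  0.13327202] [-5.31991902  0.95263721  5.51091216]
```

```bash
cat >> h.py <<'E'
def look(fn):
    a=bot.read_camera('wrist'); s=bot.read_camera('scene')
    A=cv2.resize(a[80:480,180:460],None,fx=1.4,fy=1.4); B=cv2.resize(s[180:330,320:420],None,fx=3.73,fy=3.73,interpolation=cv2.INTER_CUBIC)[:560]
    cv2.imwrite('pics/'+fn,np.hstack([A,B])[:,:,::-1])
E
python3 -c "
from h import *
look('c4.png')"
```

```text
(no output)
```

View pics/c4.png

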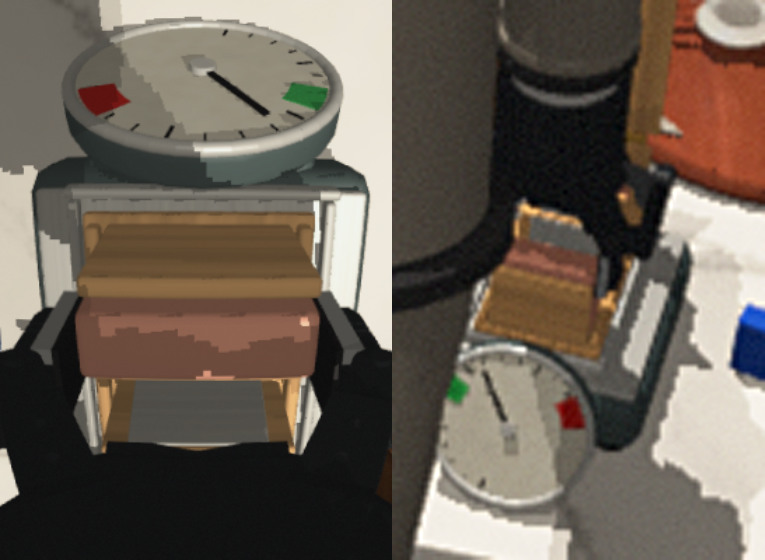

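Needle shows ~2.2 rad (8.9 N); the bar still stands ~5 mm proud of the front board. Push on gently.

carry_out([
  [[0,0,0],[0,0,0.2],5.5],
  [[0,0,0],[0,0,0.4],5.5],
  [[0,0,0],[0,0,0.5],5.5],
  [[0,0,0],[0,0,0.5],5.5],
])

```text
t: 7.98
eef_pos: [0.4597, -0.0451, 0.1284]
tool_rot: [0.0, 0.044, 0.999, 0.0]
contact_force: [-4.5, -0.1, 3.6]
gripper_width: 0.732
```

carry_out([
  [[0,0,0],[0,0,0.2],5.5],
  [[0,0,0],[0,0,0.4],5.5],
  [[0,0,0],[0,0,0.6],5.5],
  [[0,0,0],[0,0,0.6],5.5],
])

```text
t: 8.48
eef_pos: [0.4597, -0.0451, 0.1224]
tool_rot: [0.0, 0.044, 0.999, 0.0]
contact_force: [-5.9, 1.1, 7.0]
gripper_width: 0.737
```

```bash
python3 -c "
from h import *
t,R_,o=tool();print(t,o['contact_force']);look('c5.png')"
```

```text
[ 0.45973257 -0.04509956  0.12242901] [-5.92645053  1.14173776  6.99454739]
```

View pics/c5.png

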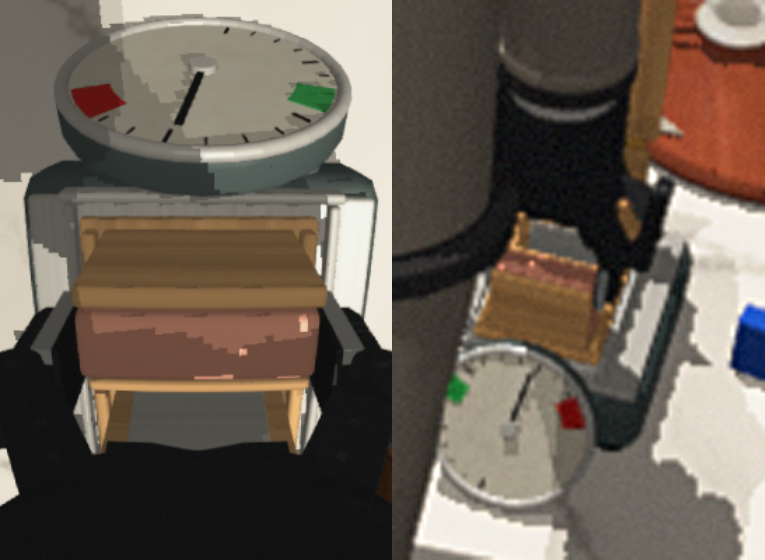

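Bar 1 is home: needle ~3.0 rad (12 N, under red), bar top flush with front board, and heights agree. Ease up, release, retreat.

carry_out([
  [[0,0,0],[0,0,-0.3],5.5],
  [[0,0,0],[0,0,-0.6],5.5],
  [[0,0,0],[0,0,-0.9],5.5],
  [[0,0,0],[0,0,-0.9],8.5],
  [[0,0,0],[0,0,-0.9],8.5],
])

```text
t: 9.2
eef_pos: [0.4605, -0.0451, 0.1314]
tool_rot: [0.001, 0.044, 0.999, 0.0]
contact_force: [-0.6, 0.3, -0.2]
gripper_width: 0.992
```

carry_out([
  [[0,0,0],[0,0,0],8.5],
  [[0,0,0],[0,0,-2],8.5],
  [[0,0,0],[0,0,-7],8.5],
  [[0,0,0],[0,0,-12.5],8.5],
  [[0,0,0],[0,0,-15.5],8.5],
])

```text
t: 9.82
eef_pos: [0.4607, -0.0452, 0.2892]
tool_rot: [0.002, 0.044, 0.999, 0.0]
contact_force: [-0.1, -0.1, -0.7]
gripper_width: 0.996
```

```bash
python3 -c "
from h import *
t,R_,o=tool();print(t,R_,o['contact_force'],o['gripper_width'])
import pickle
info=bot.camera_info('wrist');save('wrist','w6.png');pickle.dump((info,t,R_),open('w6.pkl','wb'));save('side','side6.png');bars('side')
print(proj('side',[.5025,.249,.035]))"
```

```text
[ 0.46065239 -0.04515922  0.28924048] [[-9.96079955e-01  8.83510573e-02  4.33757795e-03]
 [ 8.83530661e-02  9.96089183e-01  2.73331636e-04]
 [-4.29646533e-03  6.55498474e-04 -9.99990555e-01]] [-0.08434241 -0.09564336 -0.73328425] 0.9961750089079497
0.68 [370. 232.] 154 [225 165 130] [ 0.511  -0.0746  0.0933  0.3884] tool shift cm [-5.19 -2.51 24.  ] turn -10.4
[258.94838742 276.08334312]
```

View pics/w6.png

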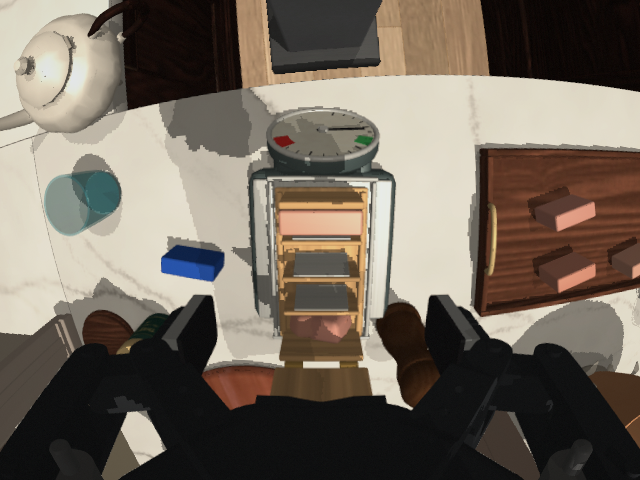

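carry_out([
  [[0,0,0],[-0.3,6,0],8.5],
  [[0,0,0],[-0.6,12,0.5],8.5],
  [[0,0,0],[-0.9,18,2],8.5],
  [[0,0,0],[-1.1,24,4],8.5],
  [[0,0,0],[-1.4,29.7,6.5],8.5],
])

```text
t: 10.65
eef_pos: [0.4991, 0.2506, 0.2194]
tool_rot: [-0.001, 0.044, 0.999, -0.0]
contact_force: [0.6, -0.5, -0.5]
gripper_width: 0.999
```

carry_out([
  [[0,0,0],[0,0,4],8.5],
  [[0,0,0],[0,0,4.5],8.5],
])

```text
t: 10.9
eef_pos: [0.4969, 0.2478, 0.1723]
tool_rot: [-0.004, 0.044, 0.999, -0.002]
contact_force: [-0.1, -1.2, 0.3]
gripper_width: 0.995
```

```bash
python3 -c "
from h import *
t,R_,o=tool();print(t)
bars();bars('side')"
```

```text
[0.49686196 0.24777067 0.17228302]
0.7 [369. 235.] 175 [211 152 117] [ 0.511  -0.0736  0.0988  0.4335] tool shift cm [ -4.   -31.93  12.89] turn -10.8
```

```bash
cat >> h.py <<'E'
def pink(n='wrist',im=None,th=.47,fn=None):
    im=bot.read_camera(n) if im is None else im
    info=bot.camera_info(n); t,Rm,o=tool()
    f=cv2.medianBlur(np.ascontiguousarray(im),5).astype(float)+1e-3; r,g,b=f[...,0],f[...,1],f[...,2]
    m=((b/r>th)&(b/r<.72)&(g/r<.82)&(r>50)).astype(np.uint8); m=cv2.morphologyEx(m,cv2.MORPH_OPEN,np.ones((5,5)))
    if fn: cv2.imwrite('pics/'+fn,im[:,:,::-1])
    k,l,st,ce=cv2.connectedComponentsWithStats(m)
    for i in range(1,k):
        if st[i,4]<600: continue
        q=onz(n,ce[i],.035,info)
        if not(.38<q[0]<.68 and .12<q[1]<.52): continue
        p=fit(n,l==i,info,q[0],q[1],[-.8,0,.8,1.6],.01,(.02,.064,.05))
        d=Rm.T@(np.array([p[0],p[1],.048])-t); w=np.arctan2(Rm[1,1],Rm[0,1])-np.pi/2; turn=-np.degrees((p[2]-w+np.pi/2)%np.pi-np.pi/2)
        print(np.round(ce[i]),st[i,4],np.round(p,4),'shift',np.round(d*100,2),'turn',round(turn,1))
E
python3 -c "
from h import *
im=bot.read_camera('wrist');cv2.imwrite('pics/w7.png',im[:,:,::-1])
for th in(.45,.48,.51,.54): print(th);pink('wrist',im,th)"
```

```text
0.45
[316. 219.] 2533 [0.4889 0.2504 0.4631 0.6669] shift [ 1.21  0.07 12.99] turn -31.7
[506. 294.] 2993 [0.5739 0.4058 0.2368 0.7863] shift [-5.86 16.32 13.03] turn -18.7
[349. 315.] 3995 [0.573  0.2662 0.2395 0.9619] shift [-7.03  2.4  13.01] turn -18.9
0.48
[316. 219.] 2495 [0.4889 0.2503 0.4839 0.6626] shift [ 1.21  0.06 12.99] turn -32.9
[506. 294.] 2929 [0.5739 0.4063 0.2188 0.7753] shift [-5.86 16.36 13.03] turn -17.7
[349. 315.] 3905 [0.5731 0.2662 0.2595 0.9441] shift [-7.04  2.4  13.01] turn -20.0
0.51
[316. 219.] 2427 [0.4888 0.2501 0.4848 0.6528] shift [ 1.21  0.04 12.99] turn -32.9
[503. 293.] 2675 [0.574  0.4065 0.2051 0.7105] shift [-5.87 16.38 13.03] turn -16.9
[349. 315.] 3767 [0.5732 0.2657 0.2743 0.9127] shift [-7.05  2.35 13.01] turn -20.9
0.54
[316. 219.] 2371 [0.489  0.2501 0.4928 0.6391] shift [ 1.19  0.04 12.99] turn -33.4
[503. 293.] 2565 [0.5742 0.4071 0.1943 0.6825] shift [-5.88 16.45 13.03] turn -16.3
[353. 327.] 1519 [0.5815 0.2662 0.5791 0.3758] shift [-7.87  2.47 13.01] turn -38.3
```

carry_out([
  [[0,0,-10],[-3.5,1.2,1],8.5],
  [[0,0,-19],[-7.0,2.4,4],8.5],
  [[0,0,-19],[-7.0,2.4,4.5],8.5],
  [[0,0,-19],[-7.0,2.4,4.5],8.5],
])

```text
t: 11.65
eef_pos: [0.5714, 0.2663, 0.1321]
tool_rot: [0.0, -0.12, 0.993, 0.0]
contact_force: [0.2, 0.1, 0.1]
gripper_width: 0.996
```

```bash
python3 -c "
from h import *
t,R_,o=tool();print(t)
im=bot.read_camera('wrist')
for th in(.45,.48): pink('wrist',im,th)
bars()"
```

```text
[0.57136832 0.26625135 0.13210655]
[307. 114.] 2660 [0.5001 0.2211 0.2335 0.5817] shift [ 8.01 -2.71  8.46] turn 0.5
[309. 249.] 4509 [0.5724 0.2654 0.2445 0.7573] shift [-0.07 -0.14  8.47] turn -0.1
[506. 293.] 4028 [0.5733 0.4063 0.2232 0.8122] shift [-3.53 13.52  8.48] turn 1.1
[307. 114.] 2597 [0.5    0.2209 0.2103 0.5872] shift [ 8.03 -2.73  8.46] turn 1.8
[309. 249.] 4422 [0.5722 0.2657 0.2414 0.7423] shift [-0.06 -0.11  8.47] turn 0.0
[506. 293.] 3971 [0.5734 0.4065 0.2152 0.8074] shift [-3.55 13.53  8.48] turn 1.5
```

Aligned. Descend, grip, lift.

carry_out([
  [[0,0,0],[0,0,4.5],8.5],
  [[0,0,0],[0,0,8.3],8.5],
  [[0,0,0],[0,0,8.3],8.5],
  [[0,0,0],[0,0,8.3],5.5],
  [[0,0,0],[0,0,8.3],5.5],
])

```text
t: 12.42
eef_pos: [0.5732, 0.2676, 0.0514]
tool_rot: [0.002, -0.121, 0.993, 0.001]
contact_force: [0.6, 0.9, -1.3]
gripper_width: 0.737
```

carry_out([
  [[0,0,0],[0,0,0],5.5],
  [[0,0,0],[0,0,0],5.5],
])

```text
t: 12.68
eef_pos: [0.5732, 0.2676, 0.0513]
tool_rot: [0.002, -0.121, 0.993, 0.001]
contact_force: [-0.7, -0.9, 7.6]
gripper_width: 0.733
```

carry_out([
  [[0,0,0],[0,0,-6],5.5],
  [[0,0,0],[0,0,-12],5.5],
  [[0,0,0],[0,0,-18],5.5],
  [[0,0,0],[0,0,-24],5.5],
  [[0,0,0],[0,0,-25],5.5],
])

```text
t: 13.3
eef_pos: [0.5733, 0.2679, 0.3051]
tool_rot: [0.005, -0.121, 0.993, 0.002]
contact_force: [-0.6, -0.2, -2.5]
gripper_width: 0.738
```

carry_out([
  [[0,0,0],[2.4,-5.5,0],5.5],
  [[0,0,0],[4.8,-11,0],5.5],
  [[0,0,0],[7.2,-16.5,0],5.5],
  [[0,0,0],[9.6,-22,0],5.5],
])

```text
t: 13.8
eef_pos: [0.5301, 0.0281, 0.2982]
tool_rot: [-0.0, -0.121, 0.993, -0.0]
contact_force: [0.9, 0.5, -2.1]
gripper_width: 0.737
```

carry_out([
  [[0,0,9.5],[1.6,-4,0],5.5],
  [[0,0,19],[3.2,-7.5,0.3],5.5],
  [[0,0,19],[3.2,-7.5,0.6],5.5],
  [[0,0,19],[3.2,-7.5,0.6],5.5],
])

```text
t: 14.3
eef_pos: [0.5178, -0.0496, 0.2921]
tool_rot: [-0.0, 0.043, 0.999, 0.0]
contact_force: [-0.2, 0.9, -1.8]
gripper_width: 0.731
```

```bash
python3 - <<'E'
from h import *
import pickle
t,Rm,o=tool();print(t,np.arctan2(Rm[1,1],Rm[0,1])-np.pi/2,o['gripper_width'],o['contact_force'])
info=bot.camera_info('wrist');im=save('wrist','w8.png');pickle.dump((info,t,Rm),open('w8.pkl','wb'))
for s in bot.silhouettes('bar_1_center','wrist')[:5]:
    m=s['region']
    if s['location'][1]>250 and m.sum()>6000:
        f=fit('wrist',m,info,t[0],t[1],[-.088],t[2]-.0413,(.02,.064,.05)); print(s['score'],np.round(f,4), 'bar rel TCP in tool',np.round(Rm.T@(np.array([f[0],f[1],t[2]])-t),4))
E
```

```text
[ 0.51783036 -0.04960595  0.29206976] -0.08659526555799912 0.7309477503043792 [-0.19027698  0.88909132 -1.84726382]
```

```bash
python3 - <<'E'
from h import *
import pickle
G=.0005
def rect(fn,pk,z):
    info,t,Rm=pickle.load(open(pk,'rb')); im=cv2.imread('pics/'+fn,0)
    xs=np.arange(.465,.540,G); ys=np.arange(-.1,.01,G)
    M=np.array([[proj('wrist',(x,y,z),info) for y in ys] for x in xs]).astype(np.float32)
    return cv2.remap(im,M[...,0],M[...,1],cv2.INTER_LINEAR)
A=rect('w2.png','w2.pkl',.137); B=rect('w8.png','w8.pkl',.1347)
cv2.imwrite('pics/r2.png',A);cv2.imwrite('pics/r8.png',B)
for fs in (5,9):
    W=np.eye(2,3,dtype=np.float32)
    cc,W=cv2.findTransformECC(A,B,W,cv2.MOTION_EUCLIDEAN,(3,200,1e-6),None,fs)
    c=np.array([A.shape[1]/2,A.shape[0]/2,1]); d=W@c-c[:2]; print('cc',cc,'dy,dx mm',d*G*1e3,'rot',W[1,0])
for fn,pk,h in (('w2.png','w2.pkl',.041),('w8.png','w8.pkl',.0413)):
    info,t,Rm=pickle.load(open(pk,'rb')); im=cv2.imread('pics/'+fn)[:,:,::-1]
    f=cv2.medianBlur(np.ascontiguousarray(im),5).astype(float)+1e-3; r,g,b=f[...,0],f[...,1],f[...,2]
    m=((b/r>.47)&(b/r<.72)&(g/r<.82)&(r>50)).astype(np.uint8); m=cv2.morphologyEx(m,cv2.MORPH_OPEN,np.ones((5,5)))
    k,l,st,ce=cv2.connectedComponentsWithStats(m); j=l[310,320]; mm=l==j; mm[:258]=0
    yaw=np.arctan2(Rm[1,1],Rm[0,1])-np.pi/2
    p=fit('wrist',mm,info,t[0],t[1],[yaw],t[2]-h,(.02,.064,.05)); ys,xs=np.where(mm)
    print(fn,j,mm.sum(),xs.min(),xs.max(),ys.min(),ys.max(),np.round(p,4),'rel',np.round(Rm.T@(np.array([p[0],p[1],t[2]])-t),4),'yaw',yaw)
E
```

```text
cc 0.9480275418430052 dy,dx mm [0.14916188 2.23779771] rot -0.00060757203
cc 0.9572485846991959 dy,dx mm [0.18176222 2.1307042 ] rot 0.000616301
w2.png 4 21287 234 407 258 403 [ 0.5205 -0.0493 -0.0093  0.688 ] rel [-0.0002  0.0001  0.    ] yaw -0.05532350426024091
w8.png 4 21004 234 407 258 403 [ 0.5186 -0.0493 -0.0885  0.6921] rel [-0.0008  0.0004 -0.    ] yaw -0.08659526555799912
```

carry_out([
  [[0,0,0],[1.3,0,3],5.5],
  [[0,0,0],[2.65,0.03,8],5.5],
  [[0,0,0],[2.65,0.03,10.3],5.5],
  [[0,0,0],[2.65,0.03,10.3],5.5],
  [[0,0,0],[2.65,0.03,10.3],5.5],
])

```text
t: 15.02
eef_pos: [0.493, -0.0471, 0.1907]
tool_rot: [0.001, 0.044, 0.999, 0.0]
contact_force: [0.2, 0.4, -0.3]
gripper_width: 0.734
```

```bash
python3 - <<'E'
from h import *
import pickle
t,Rm,o=tool();print(t,o['contact_force'])
info=bot.camera_info('wrist');im=save('wrist','w9.png')
def w(bx,by,bz,c=(.4603,-.0435),y=-.088,z=.0867): 
    return np.array([c[0]+np.cos(y)*bx-np.sin(y)*by,c[1]+np.sin(y)*bx+np.cos(y)*by,z+bz])
k=1.2
vis=cv2.resize(im[60:480,150:490],None,fx=k,fy=k)[:,:,::-1].copy()
def dot(P,c): p=(proj('wrist',P,info)-[150,60])*k; cv2.circle(vis,tuple(int(v) for v in p),2,c,-1)
for s in(-1,1):
    for P in (w(-.0135,s*.032,.057),w(-.0195,s*.032,.057),w(.0135,s*.032,.048),w(.0435,s*.032,.048)): dot(P,(0,255,0))
    for z in(0,.05):
        for a in(-1,1): dot(t+Rm@np.array([.001+a*.01,s*.032,.0413-z]),(255,255,0))
s=save('scene','s9.png'); B=cv2.resize(s[180:315,320:412],None,fx=3.73,fy=3.73,interpolation=cv2.INTER_CUBIC)[:,:,::-1][:504]
cv2.imwrite('pics/c9.png',np.hstack([vis,np.pad(B,((0,504-B.shape[0]),(0,0),(0,0)))]))
E
```

```text
[ 0.49304737 -0.0471458   0.19065102] [ 0.23584057  0.35803133 -0.25101297]
```

View pics/c9.png

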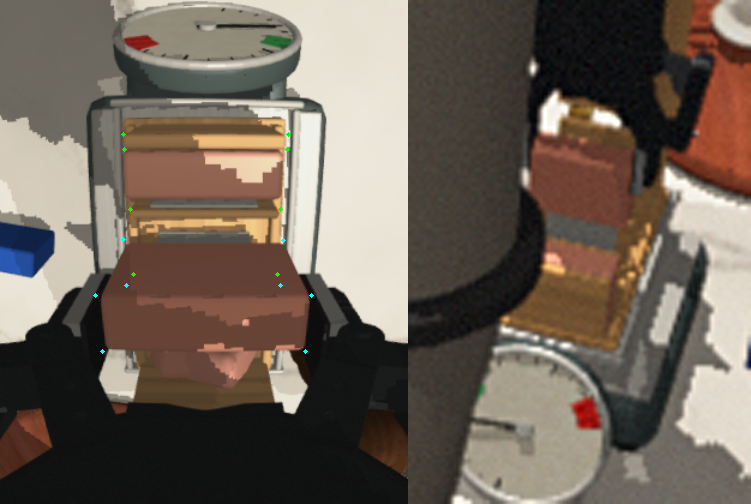

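Box edges match the projected model; the held bar is centred in y and ~2 mm too far back. Correct and descend.

carry_out([
  [[0,0,0],[0.2,0,0.3],5.5],
  [[0,0,0],[0.2,0,1.0],5.5],
  [[0,0,0],[0.2,0,1.8],5.5],
  [[0,0,0],[0.2,0,2.4],5.5],
  [[0,0,0],[0.2,0,2.8],5.5],
])

```text
t: 15.75
eef_pos: [0.4897, -0.0476, 0.1609]
tool_rot: [-0.0, 0.044, 0.999, -0.0]
contact_force: [0.3, 0.2, -1.3]
gripper_width: 0.734
```

carry_out([
  [[0,0,0],[0,0,0.4],5.5],
  [[0,0,0],[0,0,0.8],5.5],
  [[0,0,0],[0,0,1.2],5.5],
  [[0,0,0],[0,0,1.2],5.5],
])

```text
t: 16.25
eef_pos: [0.4893, -0.0476, 0.1492]
tool_rot: [-0.001, 0.044, 0.999, -0.0]
contact_force: [-4.1, 0.8, 1.6]
gripper_width: 0.733
```

carry_out([
  [[0,0,0],[0,0,0.4],5.5],
  [[0,0,0],[0,0,0.8],5.5],
  [[0,0,0],[0,0,0.8],5.5],
])

```text
t: 16.62
eef_pos: [0.4894, -0.0476, 0.1411]
tool_rot: [-0.001, 0.044, 0.999, -0.0]
contact_force: [-3.4, 1.4, 0.5]
gripper_width: 0.736
```

carry_out([
  [[0,0,0],[0,0,0.4],5.5],
  [[0,0,0],[0,0,0.8],5.5],
  [[0,0,0],[0,0,1.2],5.5],
  [[0,0,0],[0,0,1.2],5.5],
])

```text
t: 17.12
eef_pos: [0.4901, -0.0476, 0.1295]
tool_rot: [0.0, 0.044, 0.999, 0.0]
contact_force: [-3.7, 0.4, 5.9]
gripper_width: 0.736
```

carry_out([
  [[0,0,0],[0,0,0.2],5.5],
  [[0,0,0],[0,0,0.4],5.5],
  [[0,0,0],[0,0,0.4],5.5],
])

```text
t: 17.5
eef_pos: [0.49, -0.0476, 0.1256]
tool_rot: [0.0, 0.044, 0.999, 0.0]
contact_force: [-3.9, -0.1, 4.1]
gripper_width: 0.735
```

carry_out([
  [[0,0,0],[0,0,0.15],5.5],
  [[0,0,0],[0,0,0.3],5.5],
  [[0,0,0],[0,0,0.3],5.5],
])

```text
t: 17.88
eef_pos: [0.4901, -0.0476, 0.1226]
tool_rot: [0.0, 0.044, 0.999, 0.0]
contact_force: [-4.4, 0.0, 6.0]
gripper_width: 0.735
```

```bash
cat >> h.py <<'E'
def needle(fn=None):
    """needle reading from scene: dark needle, coloured patches, angles via affine patches"""
    s=bot.read_camera('scene') if fn is None else cv2.imread('pics/'+fn)[:,:,::-1]
    a=s[255:325,320:385].astype(int); r,g,b=a[...,0],a[...,1],a[...,2]
    gr=np.argwhere((g-r>40)&(g-b>20)); rd=np.argwhere((r-g>70)&(r-b>70))
    dk=(a.sum(2)<150).astype(np.uint8)
    print('green',len(gr),gr.mean(0)[::-1] if len(gr) else '','red',len(rd),rd.mean(0)[::-1] if len(rd) else '')
    print('\n'.join(''.join('G' if (g-r)[i,j]>40 else 'R' if (r-g)[i,j]>70 else '#' if a[i,j].sum()<170 else '+' if a[i,j].sum()<300 else '.' for j in range(65)) for i in range(14,62)))
E
python3 -c "
from h import *
t,R_,o=tool();print(t,o['contact_force']);needle()"
```

```text
[ 0.49006581 -0.04761557  0.1226338 ] [-4.41280101  0.02272373  5.96022026]
green 0  red 40 [47.05  35.425]
++++++++++++++##+#######+....++++++++++++++++++++++++++++++.+++++
++++++++++++++++##++###+++++++++++++++++++++++++++++++++++..+++++
+++++++++++++#++###+##+...++++++++++++++++++++++++++++++++.++++++
+++++++++++++++#######+.............++++++++++++++++++.++..++++++
+++++++++++++++++#####................+++++++++++++++++++..++.+++
++++++++++++++++#####+..................+++++++.+++++++++.+++.+++
++++++++++++#+#++####+..++...+............++#++++++++++++.+++++++
+++++++++++++#####+##+..+.........+.........+#++++++++++..++.++++
++++++++++++++##++##+...+.........+....+.....+#+...+++++++++.++++
++++++++++++++++####+..................+.....+##+....++++++++++++
+++++++++++++#+#+####+.................+......+##+...++++++.+++++
+++++++++++++++++###+................+......+..+##+++++++++.+++++
+++++++++++#++++###+................++..........+##++++++++++++++
++++++++++++++#+###+................#.........+.+###+++++++++++++
++++++++++++++######...............++...........++##+++++++++++++
++
[... 1475 characters left out ...]
.......................++++.............
++++++#++#####+.................................++++.............
++++++++#+###+..........+.......................+++..............
+++++++#####+...........+.......................+++..............
+++#++++####+..........+........................+++.+............
+++++++##+##+..................................++................
+++##+#####+.......+..........................++...+.............
++++++#####.........+.+.....................+++++..+..+.....+....
++++#######...........++...................++++++................
+++#++####+..............+++..............+++++++.+.......+......
++++#+####....................+....+++++..+.+++++++++........+...
```

Bar 2 home (spring rate 0.63 N/mm, heights agree to 0.2 mm, needle ~3.07 < 3.75). Ease up and release.

carry_out([
  [[0,0,0],[0,0,-0.3],5.5],
  [[0,0,0],[0,0,-0.6],5.5],
  [[0,0,0],[0,0,-0.9],5.5],
  [[0,0,0],[0,0,-0.9],8.5],
  [[0,0,0],[0,0,-0.9],8.5],
])

```text
t: 18.55
eef_pos: [0.4908, -0.0476, 0.1317]
tool_rot: [0.001, 0.044, 0.999, 0.0]
contact_force: [0.3, 0.4, -0.1]
gripper_width: 0.994
```

carry_out([
  [[0,0,0],[0,0,0],8.5],
  [[0,0,0],[0.5,0,-2],8.5],
  [[0,0,0],[1,0,-7],8.5],
  [[0,0,0],[2,0,-12.5],8.5],
  [[0,0,0],[3,0,-17],8.5],
])

```text
t: 19.18
eef_pos: [0.4601, -0.045, 0.3037]
tool_rot: [0.001, 0.044, 0.999, 0.0]
contact_force: [1.4, -1.0, -0.2]
gripper_width: 0.994
```

```bash
python3 - <<'E'
from h import *
import pickle
t,Rm,o=tool();print(t,o['contact_force'],o['gripper_width'])
info=bot.camera_info('wrist'); im=save('wrist','w10.png'); pickle.dump((info,t,Rm),open('w10.pkl','wb'))
# dial in wrist: rows/cols of patches and dark needle
hsv=cv2.cvtColor(im,cv2.COLOR_RGB2HSV); a=im.astype(int)
p=proj('wrist',[.40,-.04,.06],info); print('dial approx',p)
r0,c0=int(p[1])-45,int(p[0])-70
sub=a[r0:r0+75,c0:c0+140]; r,g,b=sub[...,0],sub[...,1],sub[...,2]
for n,m in(('G',(g-r>40)),('R',(r-g>70)&(r-b>70))):
    q=np.argwhere(m); print(n,len(q),q.mean(0)[::-1] if len(q) else '')
print('\n'.join(''.join('G' if (g-r)[i,j]>40 else 'R' if (r-g)[i,j]>70 and (r-b)[i,j]>70 else '#' if sub[i,j].sum()<150 else '+' if sub[i,j].sum()<300 else '.' for j in range(140)) for i in range(0,75)))
E
```

```text
[ 0.46012845 -0.04500173  0.30374254] [ 1.36432277 -0.96886305 -0.16004412] 0.9939420979161325
dial approx [319.85499571 143.50107436]
G 104 [112.74038462  42.5       ]
R 117 [35.78632479 43.44444444]
............................................................................................................................................
...........+................................................................................................................................
...........+................................................................................................................................
............................................................................................................................................
............................................................................................................................................
............................................................................................................................................
.....................................................
[... 8975 characters left out ...]
..........+++++++++###################################################################++++++++++++++++++##+.....+++++++++++.............
.+++.........+#################################++++++++++++###############################+++++++++++++++#####+.....++++#########+++........
.+++......++####################################+++++++++++#########################++++++++++++++++++#####++++.....+++#############+.......
.+++....++##+++######################################+++++++++#################++++++++++++++++++##########++++...+++++###############+.....
.+++...+##++++++++#######################################++++##################+++++++++++++################+#++++++++++++++++######+++##+..
```

```bash
python3 - <<'E'
from h import *
s=save('scene','s10.png')
def ana(s,tag):
    a=s[255:325,320:385].astype(int); r,g,b=a[...,0],a[...,1],a[...,2]
    G=np.argwhere((g-r>40)).mean(0)[::-1] if (g-r>40).any() else None
    Rd=np.argwhere((r-g>70)&(r-b>70)); Rd=Rd.mean(0)[::-1] if len(Rd) else None
    print(tag,'G',G,'R',Rd)
    print('\n'.join(''.join('G' if (g-r)[i,j]>40 else 'R' if (r-g)[i,j]>70 and (r-b)[i,j]>70 else '#' if a[i,j].sum()<170 else '+' if a[i,j].sum()<300 else '.' for j in range(8,60)) for i in range(14,64)))
ana(cv2.imread('pics/scene0.png')[:,:,::-1],'start'); ana(s,'now')
E
```

```text
start G [16.29032258 28.93548387] R [47.28888889 35.57777778]
..............+++++...+...++++++++++++++++++...+....
..............+++++++++++++...+++++++.++++++.+.....+
..............++++++++++++++++....++++++++++.+.....+
..............+++..........++++.......+++++++++....+
.++...........................++++++++....+++++...++
++++++..........................++++++++..........++
+++++++#+.......+....+............++++++++++......++
+#++++++.....+..+.........+.........++++++++++....++
+#++#++....+..............+....+.....+++++++++++++++
+####+.....++..................+......++++++++++++++
####+...+...++.................+.......+++++++++++++
####+..++...............................+#++++++++++
###+..++GG...............................+#++++++++.
###...+GGGG...........................+...+++++++++.
+#+..+GGGGGG...............................++...+++.
.#+.+GGGGGGG...............................+++...++.
..+.+GGGGGGG...............................+#++++++.
...+...GGGG..............................+..+###++++
...+....+G+...........................RRRR..+#######
..++...........................
[... 3600 characters left out ...]
...+.......
######+....................................++.......
######+....................................+........
#####+....................................+....+....
#####+..........+........................++.........
####+..........+........................+++...+.....
####+..................................++...........
####..................................+++.....+.....
###+................................++++...+.+......
###+..........++...................+++++...+........
###..............++..............++++++++++.........
##+..................++.+...+++++++++++++...........
##+.....................+..+.........+.+............
##..................................................
```

```bash
python3 - <<'E'
from h import *
i=bot.camera_info('scene')
c=lambda u,v:(300+u/3.4,150+v/3.4)
print('post foot',[np.round(onz('scene',c(*p),0,i)[:2],3) for p in[(35,250),(105,262),(140,195)]], 'right post',np.round(onz('scene',(522,262),0,i)[:2],3))
for z in(.292,.296,.3): print(z,[np.round(onz('scene',c(*p),z,i),4) for p in[(218,35),(333,55)]])
print('lid bottom',[np.round(onz('scene',c(*p),.15,i),4) for p in[(207,195),(318,212)]])
# shelf height above: shelf front edge pixel (450,112)
from h import tool
t,Rm,o=tool(); print(t,Rm[:,0],Rm[:,1])
E
```

```text
post foot [array([0.658, 0.133]), array([0.658, 0.073]), array([0.746, 0.062])] right post [ 0.645 -0.446]
0.292 [array([ 0.5897, -0.0171,  0.292 ]), array([ 0.5857, -0.0945,  0.292 ])]
0.296 [array([ 0.5842, -0.0179,  0.296 ]), array([ 0.5802, -0.0947,  0.296 ])]
0.3 [array([ 0.5787, -0.0186,  0.3   ]), array([ 0.5747, -0.095 ,  0.3   ])]
lid bottom [array([ 0.5902, -0.0173,  0.15  ]), array([ 0.5907, -0.0983,  0.15  ])]
[ 0.46213656 -0.04500439  0.30658119] [-0.99603255  0.0884766  -0.00954239] [0.0884686  0.99607817 0.00125826]
```

carry_out([
  [[0,0,0],[0,5.5,-2],5],
  [[0,0,0],[0,11,-4],3],
  [[0,0,0],[0,16.5,-5.5],0],
  [[0,0,0],[0,22,-5.5],0],
  [[0,0,0],[0,22,-5.5],0],
])

```text
t: 19.9
eef_pos: [0.4787, 0.1792, 0.3556]
tool_rot: [-0.001, 0.04, 0.999, 0.001]
contact_force: [1.0, -1.1, -0.1]
gripper_width: 0.003
```

```bash
python3 - <<'E'
from h import *
s=save('scene','s11.png')
a=s[255:325,320:385].astype(int); r,g,b=a[...,0],a[...,1],a[...,2]
G=np.argwhere((g-r>40)).mean(0)[::-1] if (g-r>40).any() else None
Rd=np.argwhere((r-g>70)&(r-b>70)); Rd=Rd.mean(0)[::-1] if len(Rd) else None
print('G',G,'R',Rd)
print('\n'.join(''.join('G' if (g-r)[i,j]>40 else 'R' if (r-g)[i,j]>70 and (r-b)[i,j]>70 else '#' if a[i,j].sum()<170 else '+' if a[i,j].sum()<300 else '.' for j in range(8,60)) for i in range(14,50)))
def tri(a,b):
    p,d=ray('scene',a);q,e=ray('side',b); A=np.c_[d,-e]; x=np.linalg.lstsq(A,q-p,rcond=None)[0]; P=p+d*x[0];Q=q+e*x[1]; return np.round((P+Q)/2,3),np.linalg.norm(P-Q).round(3)
print('shelf R',tri((553,133),(472,80)),'shelf L',tri((345,88),(288,125)))
t,Rm,o=tool(); print(t,o['q'],o['gripper_width'])
E
```

```text
G [16.29032258 28.93548387] R [47.39534884 35.48837209]
#############+........++++++++++++++++++++++++++++..
############++++++........++++++++++++++++++++++++..
###########+.++++++++++..++...+++++++++++++++++++..+
###########..++++........++++++..++++++++++++++++..+
##########...+................++++...+++++++++++..++
#########+......................++........++++++..++
#########......++++++++++++.......++++........+...++
#######+.....++++++.++++++++++.....+++++++........++
######+....+....+.....++.+++++++.....++++++++....+++
######.....++..................+++....++++++++++++++
#####...+...++................+++++....+++++++++++++
####+..++.....................+..++++...+#++++++++++
####+.++GG.........................+++...##+++++++++
####+++GGGG..........................++..+#+++++++++
#####+GGGGGG..........................++..+#+++++++.
####+GGGGGGG..........................++...##++++++.
####+GGGGGGG..........................++...+###++++.
####...GGGG............................+++..+######+
####....#G+...........................RRRR..+#######
###+....+##+........................R
[... 427 characters left out ...]
......+#####
##+.....................++....................######
##+...................+++.....................######
#+....................+++.....................+#####
#+.....................++.....................++####
#.....................+++....................++.++++
#............................................+......
#...........................................++......
+...........................................+.......
shelf R (array([ 0.676, -0.405,  0.365]), np.float64(0.012)) shelf L (array([0.695, 0.073, 0.384]), np.float64(0.054))
[0.47905297 0.17610251 0.35542551] [-0.31996586  0.12398413 -0.17034885  1.7909949   0.021663    1.22971588
  0.9903591 ] -0.0024737056388145044
```

```bash
cat > dial.py <<'E'
from h import *
import pickle
from scipy.optimize import least_squares
V=[('wrist',f,pickle.load(open(f'w{k}.pkl','rb'))[0]) for k,f in((2,'w2.png'),(3,'w3.png'),(6,'w6.png'),(8,'w8.png'),(10,'w10.png'))]
si=bot.camera_info('scene'); V+=[('scene','scene0.png',si),('scene','s11.png',si)]
def cents(n,f,info):
    im=cv2.medianBlur(cv2.imread('pics/'+f),1)[:,:,::-1].astype(int); p=proj(n,[.395,-.038,.06],info); w=75 if n=='wrist' else 45
    c0,r0=max(int(p[0])-w,0),max(int(p[1])-w,0); a=im[r0:r0+2*w,c0:c0+2*w]; r,g,b=a[...,0],a[...,1],a[...,2]; out=[]
    for m in((g-r>35)&(g-b>10),(r-g>60)&(r-b>60)):
        k,l,st,ce=cv2.connectedComponentsWithStats(m.astype(np.uint8)); 
        j=1+np.argmax(st[1:,4]); out.append(ce[j]+[c0,r0])
    return np.array(out)
O=[cents(*v) for v in V]
yaw=-.088
def frame(lean):
    c,s=np.cos(yaw),np.sin(yaw); n=np.array([-c*np.cos(lean),-s*np.cos(lean),np.sin(lean)])  # outward normal
    right=np.array([s,-c,0]); up=np.cross(n,-right)*1.; up=up if up[2]>0 else -up
    return n,right,up
def pt(p,th,rho,h=0):
    n,r,u=frame(p[3]); a=p[4]+th  # clockwise from up, viewed from front (viewer's right = -y)
    return p[:3]+rho*(np.sin(a)*r+np.cos(a)*u)+h*n
TG,TR=1.73,(3.75+4.2)/2
def res(p):
    e=[]
    for v,o in zip(V,O):
        for t,q in((TG,o[0]),(TR,o[1])): e+=list((proj(v[0],pt(p,t,p[5]),v[2])-q)/(3 if v[0]=='wrist' else 1.))
    return np.array(e)
best=min((least_squares(res,[.40,-.038,.05,l,-2.8,.03],loss='soft_l1') for l in(.3,.7,1.1)),key=lambda s:s.cost); p=best.x
print(np.round(p,4),'cost',best.cost,'res',np.round(best.fun.reshape(-1,4),1).tolist())
th=np.arange(0,4.3,.01)
for h in(0,.003,.006):
    L=[]
    for n,f,info in V:
        im=cv2.GaussianBlur(cv2.imread('pics/'+f,0),(0,0),.7)
        M=np.array([[proj(n,pt(p,t,k*p[5],h),info) for k in np.linspace(.3,.8,15)] for t in th]).astype(np.float32)
        I=cv2.remap(im,M[...,0],M[...,1],cv2.INTER_LINEAR).astype(float).mean(1); d=np.median(I)-I
        j=np.argmax(d); w=np.clip(d[max(j-12,0):j+13]-.4*d[j],0,None); L.append((f,round(float((w*th[max(j-12,0):j+13]).sum()/w.sum()),3),int(d[j])))
    print(h,L)
E
python3 dial.py
```

```text
[ 0.3935 -0.0368  0.0602  0.2368 -2.9523  0.04  ] cost 73.68693877944892 res [[0.2, -0.1, 0.4, -0.1], [0.2, 0.0, 0.5, 0.4], [0.2, 0.0, 0.5, 0.3], [0.2, -0.1, -13.8, -18.9], [0.2, 0.0, 0.5, 0.3], [0.5, 0.1, -0.3, -1.4], [0.3, 0.1, 3.5, 39.5]]
0 [('w2.png', 1.513, 5), ('w3.png', 4.178, 12), ('w6.png', 0.131, 13), ('w8.png', 1.535, 5), ('w10.png', 0.134, 27), ('scene0.png', 0.667, 62), ('s11.png', 1.364, 29)]
0.003 [('w2.png', 0.146, 7), ('w3.png', 0.189, 67), ('w6.png', 0.55, 44), ('w8.png', 0.178, 34), ('w10.png', 1.224, 46), ('scene0.png', 0.755, 67), ('s11.png', 1.467, 35)]
0.006 [('w2.png', 0.321, 70), ('w3.png', 0.54, 105), ('w6.png', 1.111, 66), ('w8.png', 1.339, 38), ('w10.png', 1.761, 63), ('scene0.png', 0.835, 69), ('s11.png', 1.576, 39)]
```

```bash
python3 - <<'E'
s=open('dial.py').read()
s=s.replace("p=best.x\n","p=best.x\nok=[abs(r).max()<5 for r in best.fun.reshape(-1,4)]\nV0=V; V=[v for v,k in zip(V,ok) if k]; O=[o for o,k in zip(O,ok) if k]\nbest=least_squares(res,p); p=best.x; V=V0\n").replace("(0,.003,.006)","(.006,.008,.010,.012,.014)")
open('dial.py','w').write(s)
E
python3 dial.py
```

```text
[ 0.3916 -0.0365  0.0583  0.3227 -2.9002  0.0406] cost 0.2232514949442538 res [[0.2, -0.1, -0.0, -0.1], [0.1, 0.0, 0.1, 0.0], [0.2, 0.0, 0.1, 0.0], [0.2, -0.0, 0.1, 0.0], [0.5, 0.1, 0.1, 0.0]]
0.006 [('w2.png', 0.899, 57), ('w3.png', 0.853, 101), ('w6.png', 1.352, 69), ('w8.png', 1.662, 73), ('w10.png', 1.834, 61), ('scene0.png', 0.891, 71), ('s11.png', 1.625, 40)]
0.008 [('w2.png', 1.421, 50), ('w3.png', 1.067, 81), ('w6.png', 1.631, 54), ('w8.png', 2.469, 56), ('w10.png', 2.08, 46), ('scene0.png', 0.951, 70), ('s11.png', 1.684, 39)]
0.01 [('w2.png', 2.44, 40), ('w3.png', 1.268, 62), ('w6.png', 1.891, 40), ('w8.png', 3.094, 16), ('w10.png', 2.329, 32), ('scene0.png', 1.01, 69), ('s11.png', 1.741, 37)]
0.012 [('w2.png', 1.819, 9), ('w3.png', 1.506, 47), ('w6.png', 2.135, 29), ('w8.png', 1.717, 5), ('w10.png', 2.565, 31), ('scene0.png', 1.055, 66), ('s11.png', 1.798, 35)]
0.014 [('w2.png', 2.224, 13), ('w3.png', 2.118, 38), ('w6.png', 2.489, 23), ('w8.png', 2.217, 11), ('w10.png', 3.072, 26), ('scene0.png', 1.042, 64), ('s11.png', 1.85, 33)]
```

Two independent dial fits put the needle at ~1.6 rad (green 1.545–1.915); a third bar would overshoot (~1.95), so two bars is right. Now to the lid: cross over it with closed fingers, descend behind it.

carry_out([
  [[0,0,0],[-2,-5,0],0],
  [[0,0,0],[-4.5,-10,0],0],
  [[0,0,0],[-8,-15,0],0],
  [[0,0,0],[-12,-19,0.5],0],
  [[0,0,0],[-15.4,-22,0.5],0],
])

```text
t: 20.58
eef_pos: [0.6135, -0.0632, 0.3505]
tool_rot: [-0.001, 0.046, 0.999, -0.001]
contact_force: [-0.5, 0.9, -0.4]
gripper_width: -0.002
```

carry_out([
  [[0,0,0],[0,0,0],0],
  [[0,0,0],[0,0,0],0],
])

```text
t: 20.82
eef_pos: [0.6127, -0.0591, 0.3508]
tool_rot: [-0.001, 0.045, 0.999, 0.0]
contact_force: [-0.0, -0.1, -0.7]
gripper_width: -0.002
```

```bash
python3 - <<'E'
from h import *
t,Rm,o=tool(); print(t,o['contact_force'],o['q'],np.arctan2(Rm[1,1],Rm[0,1])-np.pi/2)
info=bot.camera_info('wrist'); im=save('wrist','w12.png')
for s in bot.silhouettes('box_lid','wrist')[:2]:
    m=s['region']; ys,xs=np.where(m); print(s['score'],np.round(s['location']),m.sum(),xs.min(),xs.max(),ys.min(),ys.max())
print('pred lid edge inner',proj('wrist',[.587,-.055-.04,.292],info),proj('wrist',[.587,-.055+.04,.292],info),'outer',proj('wrist',[.593,-.055,.292],info),'hinge',proj('wrist',[.588,-.055,.145],info),'TCPtip',proj('wrist',t+Rm@[0,0,.017],info))
E
```

```text
[ 0.61271594 -0.05909844  0.35078391] [-0.04627649 -0.08441821 -0.66248742] [-0.02516248  0.30407269  0.02609618  1.57532224 -0.0084079   1.26373031
  1.48352823] -0.08955792569306986
0.64 [321. 204.] 5390 245 399 178 220
pred lid edge inner [246.46473804 228.07828987] [400.89377689 214.87080084] outer [324.47298574 232.60431911] hinge [322.24817389 184.77180199] TCPtip [319.78099861 303.75815052]
```

Lid leans slightly forward (θ≈1.53); there's clearance behind it. Descend and start swinging it.

carry_out([
  [[0,0,0],[0,0,3.5],0],
  [[0,0,0],[0,0,6.9],0],
  [[0,0,0],[0.8,0,6.9],0],
  [[0,0,0],[1.5,0,6.9],0],
  [[0,0,0],[2.4,0,7.0],0],
])

```text
t: 21.55
eef_pos: [0.59, -0.0561, 0.2836]
tool_rot: [0.002, 0.044, 0.999, 0.0]
contact_force: [0.0, 1.2, 0.2]
gripper_width: 0.003
```

carry_out([
  [[0,0,0],[0.9,0,0.1],0],
  [[0,0,0],[1.8,0,0.25],0],
])

```text
t: 21.8
eef_pos: [0.5712, -0.0549, 0.2796]
tool_rot: [0.001, 0.044, 0.999, 0.0]
contact_force: [1.0, 0.2, 0.8]
gripper_width: -0.0
```

```bash
cat > lid.py <<'E'
from h import *
t,Rm,o=tool(); print(t,o['contact_force'])
im=bot.read_camera('wrist')
for s in bot.silhouettes('box_lid','wrist')[:2]:
    m=s['region']; ys,xs=np.where(m); print(round(s['score'],2),np.round(s['location']),m.sum(),xs.min(),xs.max(),ys.min(),ys.max())
E
python3 lid.py
```

```text
[ 0.5711735  -0.05485536  0.27963862] [0.99407718 0.20657907 0.78901381]
0.69 [319. 274.] 8968 209 433 244 294
```

carry_out([
  [[0,0,0],[1.1,0,0.35],0],
  [[0,0,0],[2.2,0,0.8],0],
  [[0,0,0],[3.3,0,1.4],0],
  [[0,0,0],[4.3,0,2.05],0],
  [[0,0,0],[5.2,0,2.8],0],
])

```text
t: 22.52
eef_pos: [0.519, -0.0502, 0.2505]
tool_rot: [-0.0, 0.044, 0.999, -0.0]
contact_force: [-0.4, 1.1, 0.7]
gripper_width: 0.001
```

carry_out([
  [[0,0,0],[0.9,0,0.85],0],
  [[0,0,0],[1.6,0,1.8],0],
  [[0,0,0],[2.3,0,2.85],0],
  [[0,0,0],[2.8,0,3.9],0],
])

```text
t: 23.02
eef_pos: [0.4914, -0.0478, 0.2112]
tool_rot: [-0.0, 0.044, 0.999, 0.0]
contact_force: [0.8, -0.5, 0.5]
gripper_width: 0.0
```

```bash
python3 lid.py
```

```text
[ 0.49138116 -0.04776545  0.21119363] [ 0.77798794 -0.51226893  0.45684177]
0.58 [322. 261.] 20815 214 428 208 396
```

carry_out([
  [[0,0,0],[0.5,0,1.05],0],
  [[0,0,0],[0.75,0,2.2],0],
  [[0,0,0],[0.95,0,3.2],0],
  [[0,0,0],[1.1,0,4.0],0],
  [[0,0,0],[1.1,0,4.0],0],
])

```text
t: 23.75
eef_pos: [0.4804, -0.0468, 0.1713]
tool_rot: [-0.001, 0.044, 0.999, -0.0]
contact_force: [0.3, 0.9, -0.6]
gripper_width: -0.004
```

carry_out([
  [[0,0,0],[0,0,0.3],0],
  [[0,0,0],[0,0,0.6],0],
  [[0,0,0],[0,0,0.6],0],
])

```text
t: 24.12
eef_pos: [0.4809, -0.0468, 0.166]
tool_rot: [-0.0, 0.044, 0.999, 0.0]
contact_force: [-0.8, 0.2, -0.2]
gripper_width: -0.003
```

carry_out([
  [[0,0,0],[0,0,0.2],0],
  [[0,0,0],[0,0,0.4],0],
  [[0,0,0],[0,0,0.4],0],
])

```text
t: 24.5
eef_pos: [0.4811, -0.0468, 0.1621]
tool_rot: [0.0, 0.044, 0.999, 0.0]
contact_force: [-0.4, 0.9, 3.1]
gripper_width: 0.002
```

carry_out([
  [[0,0,0],[0,0,0.2],0],
  [[0,0,0],[0,0,0.4],0],
  [[0,0,0],[0,0,0.4],0],
])

```text
t: 24.88
eef_pos: [0.4811, -0.0468, 0.1581]
tool_rot: [0.0, 0.044, 0.999, 0.0]
contact_force: [-0.7, 1.2, 5.1]
gripper_width: -0.002
```

```bash
python3 lid.py
```

```text
[ 0.48108276 -0.04684298  0.1580861 ] [-0.73106559  1.15298993  5.07400179]
0.7 [323. 254.] 22495 223 419 198 401
```

The reaction rises at the pan's spring rate, so the lid is down on the front board. Retreat and check.

carry_out([
  [[0,0,0],[0,0,-0.5],0],
  [[0,0,0],[0,0,-1.5],0],
  [[0,0,0],[0,0,-6],0],
  [[0,0,0],[0,0,-12],0],
  [[0,0,0],[0,5.5,-14],0],
])

```text
t: 25.6
eef_pos: [0.4874, 0.0047, 0.3023]
tool_rot: [0.003, 0.048, 0.999, -0.0]
contact_force: [1.2, 2.3, -0.7]
gripper_width: -0.0
```

carry_out([
  [[0,0,0],[0,6,0],0],
  [[0,0,0],[0,12,0],0],
  [[0,0,0],[0,18,0],0],
  [[0,0,0],[0,22,0],0],
  [[0,0,0],[0,22,0],0],
])

```text
t: 26.22
eef_pos: [0.5042, 0.231, 0.2981]
tool_rot: [-0.0, 0.041, 0.999, 0.001]
contact_force: [-1.0, -0.8, -1.4]
gripper_width: -0.003
```

```bash
python3 - <<'E'
from h import *
import pickle
s=save('scene','s13.png'); t,Rm,o=tool(); print(t,o['contact_force'])
info=bot.camera_info('wrist'); im=save('wrist','w13.png'); pickle.dump((info,t,Rm),open('w13.pkl','wb'))
for l,c in (('box_lid','scene'),('box','scene'),('pepper_mill','scene'),('tea_tin','scene'),('teal_glass','scene')):
    for d in bot.silhouettes(l,c)[:1]:
        ys,xs=np.where(d['region']); print(l,round(d['score'],2),np.round(d['location']),xs.min(),xs.max(),ys.min(),ys.max())
si=bot.camera_info('scene')
e=np.array([.996,-.088]);nrm=np.array([.088,.996]);H=np.array([.5885,-.0548])
for th in (0,.1): print('pred lid edge corners th',th,[np.round(proj('scene',[*(H-e*.147*np.cos(th)+nrm*k*.04),.148+.147*np.sin(th)],si)) for k in(-1,1)], 'hinge corners',[np.round(proj('scene',[*(H+nrm*k*.04),.148],si)) for k in(-1,1)])
src=open('dial.py').read().replace("('scene','s11.png',si)]","('scene','s11.png',si),('scene','s13.png',si)]").replace("(.006,.008,.010,.012,.014)","(.0055,.006)")
exec(src)
E
```

```text
[0.50466039 0.22834065 0.29799105] [ 0.859073   -0.67014847 -0.00956824]
box_lid 0.85 [370. 233.] 343 390 209 257
box 0.85 [366. 242.] 343 390 208 273
pepper_mill 0.96 [340. 208.] 332 350 188 241
tea_tin 0.63 [457. 242.] 444 476 222 263
teal_glass 0.85 [476. 307.] 458 494 286 329
pred lid edge corners th 0 [array([377., 256.]), array([343., 248.])] hinge corners [array([392., 214.]), array([360., 207.])]
pred lid edge corners th 0.1 [array([378., 251.]), array([343., 243.])] hinge corners [array([392., 214.]), array([360., 207.])]
[ 0.3917 -0.0364  0.0582  0.3139 -2.9012  0.0407] cost 0.34584974615589287 res [[0.3, -0.1, 0.0, -0.1], [0.2, -0.0, 0.1, 0.0], [0.2, 0.0, 0.1, 0.0], [0.2, -0.0, 0.1, 0.0], [0.4, 0.1, 0.1, -0.0], [0.4, 0.1, 0.2, 0.0]]
0.0055 [('w2.png', 0.764, 65), ('w3.png', 0.777, 105), ('w6.png', 1.271, 70), ('w8.png', 1.51, 73), ('w10.png', 1.78, 64), ('scene0.png', 0.879, 71), ('s11.png', 1.614, 40), ('s13.png', 1.623, 45)]
0.006 [('w2.png', 0.848, 58), ('w3.png', 0.831, 102), ('w6.png', 1.34, 69), ('w8.png', 1.67, 72), ('w10.png', 1.836, 62), ('scene0.png', 0.895, 71), ('s11.png', 1.629, 40), ('s13.png', 1.64, 45)]
```

```bash
python3 -c "
from station import bot
print(bot.hand_in())"
```

```text
the job is handed in; nothing more can be done
None
```

I pushed two salt bars home, one in the front pocket and one in the middle. I then shut the lid flat with the closed fingers, pulled the arm clear and handed in at about 26 s. The other two bars stayed on the tray.

**Bars home:** for both bars, the bar's bottom and the box floor agreed to about 0.2 mm. The second bar also pushed back at the pan's own spring rate, as it should when resting on the floor. The highest needle reading I took while pushing was about 3.1 rad, below the red at 3.75.

**Needle after shutting the lid:** it reads about 1.62–1.64 rad in the scene camera, in the green but near its lower edge (1.545). The views did not fully agree:
- A simple slope estimate before the lid was shut gave 1.57.
- One wrist view with two bars in gave 1.78–1.84.
- A third bar would have added 0.34, to about 1.96, so I stopped at two.

**Lid:** its outline matches the position expected for a flat lid to within 1 pixel, and pressing on it gave the pan's spring rate.

**Bystanders:** the tin and glass are within about 3 px of their first positions. The mill was found about 7 px from its first outline. I put that down to the network's outline rather than movement, because the gripper did not go near it, but I did not confirm it.

**Not checked:** the 12-picture limit was used up, so I could not look at the final scene picture myself. The final checks are numerical only, and I did not look at the two remaining bars again.

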